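# Put the washed baking things up to dry

### The job

Put the washed baking things up to dry: first push the white drip tray squarely onto the green mat under the drying stand. Then hang the two wire hangers by their eyes on the stand's two hooks, one on each, and hang every measuring cup that is there by its bail from the lower loop of the hanger of its own colour, hanging free above the tray. Set every loaf tin that is there upright on the narrow dark wooden ledge, and leave the mug, the jar and the spoon alone.

Things in the scene. Friction and masses are not known exactly. Their poses are not given: they have to be found in the camera images.
- stand: Fixed steel drying stand. Origin on the table below the middle between its two hooks; x away from the robot at yaw 0. Cross bar 12 mm thick, 265 mm high, along y at x +60 mm, on posts at y +-155 mm; feet 16 mm high, 30 mm wide, x -10 to +130 mm. Two level hook rods 10 mm thick, centre 265 mm high, run from the bar towards -x at y +-75 mm to x -28 mm, ends turned up to 280 mm at x -42 mm.
- hook_left (a point): Point on top of the level rod of the hook at own y +75 mm (270 mm above the table), where a hanger's eye should sit; axes as the stand's.
- hook_right (a point): The same on the hook at own y -75 mm.
- mat (a point): Centre of the green mat painted on the table below the hooks, 130 mm (stand's x) by 230 mm (stand's y), no thickness; axes as the stand's.
- tray: White enamelled drip tray, loose, 500 g, 110 mm (own x) by 210 mm (own y), 20 mm high, walls 4 mm thick, open on top. Origin: centre of its underside. It looks the same turned by half a turn. It slides on the table when pushed on a wall.
- block: Fixed wooden block, 100 mm (x) by 130 mm (y), 32 mm high, with two slots along its x at y +-40 mm, each 10 mm wide and 26 mm deep and open at both ends, in which the lower rods of the hangers stand (leaning up to about 5 degrees sideways). Origin: centre of its underside.
- hanger_red: Red wire hanger, 141 mm tall, 120 g, wire 8 mm. Origin: centre of its underside; z up, x away from the robot when it stands in the block at yaw 0. On top a closed eye in its y-z plane (see its point), below it a lower loop in its x-z plane (see its point). From the eye's foot the wire runs back to x +38 mm, down, and forward as the level rod of the loop. Grip: one finger on each cheek of the eye.
- hanger_red_eye (a point): Peak underside of the red hanger's eye (x 0, y 0, z 132 mm): the point that rests on a hook. Two flat upright cheeks, 12 mm deep (x), 44 mm over their outsides (y), z 94 to 130 mm, under a shallow peaked roof, top at z 141 mm. Window 32 mm wide (y), z 96 to 132 mm. Axes as the hanger's.
- hanger_red_loop (a point): On top of the red hanger's lower rod (x -18, z 8 mm), where the cup's bail should sit. The rod is 8 mm thick, level from x +26 to -32 mm, its end turned up to z 34 mm at x -52 mm: a loop open at the top between this end and the back wire, 80 mm free height over the rod. Axes as the hanger's.
- hanger_blue: Blue wire hanger, 141 mm tall, 120 g, wire 8 mm. Origin: centre of its underside; z up, x away from the robot when it stands in the block at yaw 0. On top a closed eye in its y-z plane (see its point), below it a lower loop in its x-z plane (see its point). From the eye's foot the wire runs back to x +38 mm, down, and forward as the level rod of the loop. Grip: one finger on each cheek of the eye.
- hanger_blue_eye (a point): Peak underside of the blue hanger's eye (x 0, y 0, z 132 mm): the point that rests on a hook. Two flat upright cheeks, 12 mm deep (x), 44 mm over their outsides (y), z 94 to 130 mm, under a shallow peaked roof, top at z 141 mm. Window 32 mm wide (y), z 96 to 132 mm. Axes as the hanger's.
- hanger_blue_loop (a point): On top of the blue hanger's lower rod (x -18, z 8 mm), where the cup's bail should sit. The rod is 8 mm thick, level from x +26 to -32 mm, its end turned up to z 34 mm at x -52 mm: a loop open at the top between this end and the back wire, 80 mm free height over the rod. Axes as the hanger's.
- cup_red: Red measuring cup with a rigid upright bail, 106 mm tall, about 80 g. Origin: centre of its underside. Cup 64 mm wide, 45 mm high. Bail in its y-z plane, same after a half turn: flat upright cheeks 12 mm deep (x), 44 mm over their outsides (y), z 59 to 95 mm, under a peaked roof; window 32 mm wide, from the mouth to z 97 mm. Grip: one finger on each cheek, z about 80 mm. May be absent.
- cup_red_eye (a point): Underside of the peak of the red cup's bail (own z 97 mm).
- cup_blue: Blue measuring cup with a rigid upright bail, 106 mm tall, about 80 g. Origin: centre of its underside. Cup 64 mm wide, 45 mm high. Bail in its y-z plane, same after a half turn: flat upright cheeks 12 mm deep (x), 44 mm over their outsides (y), z 59 to 95 mm, under a peaked roof; window 32 mm wide, from the mouth to z 97 mm. Grip: one finger on each cheek, z about 80 mm. May be absent.
- cup_blue_eye (a point): Underside of the peak of the blue cup's bail (own z 97 mm).
- ledge: Fixed dark wooden drying ledge: a bar 270 mm long (own x), 40 mm wide (own y), top 70 mm above the table, bar 20 mm thick, on two legs at x +-110 mm with feet 90 mm wide (own y). Origin on the table below its middle.
- tin_a: Small bright-metal loaf tin, 100 mm (own x) by 56 mm (own y), 45 mm high, walls 3 mm, open on top, 150 g. Origin: centre of its underside. Take it across its 56 mm width. Looks the same turned by half a turn. May be absent.
- tin_b: Small bright-metal loaf tin, 100 mm (own x) by 56 mm (own y), 45 mm high, walls 3 mm, open on top, 150 g. Origin: centre of its underside. Take it across its 56 mm width. Looks the same turned by half a turn. May be absent.
- mug: Blue mug, 76 mm wide, 90 mm high; a bystander. Origin: centre of its underside.
- jar: Glass jar with a wooden cap, 72 mm wide, 110 mm high; a bystander. Origin: centre of its underside.
- spoon: Wooden spoon 220 mm long lying on the table; a bystander. Origin: near the middle of its underside.
There are look-alikes about, which are no part of the job. Leave any turquoise look-alike of the cup_red alone. What is shaped like the hanger_red but yellow is not meant.

How it is judged:
On the way, in this order (a step that is already met when the one before it is completed fails the run):
1. the drip tray lies on the green mat (horizontal distance between tray and mat below 0.025 m and angle between the x axis of tray and the x axis of stand, either way round below 0.17 rad and height (world z) of tray below 0.006 m), for 0.2 s.
2. both hangers hang on the stand's hooks, one on each ((((horizontal distance between hanger_red_eye and hook_left below 0.032 m and z of hanger_red_eye in the frame of hook_left between -0.008 and 0.01 m and contact force between hanger_red and stand above 0.3 N) and (horizontal distance between hanger_blue_eye and hook_right below 0.032 m and z of hanger_blue_eye in the frame of hook_right between -0.008 and 0.01 m and contact force between hanger_blue and stand above 0.3 N)) or ((horizontal distance between hanger_red_eye and hook_right below 0.032 m and z of hanger_red_eye in the frame of hook_right between -0.008 and 0.01 m and contact force between hanger_red and stand above 0.3 N) and (horizontal distance between hanger_blue_eye and hook_left below 0.032 m and z of hanger_blue_eye in the frame of hook_left between -0.008 and 0.01 m and contact force between hanger_blue and stand above 0.3 N)))), for 0.3 s.
At the end, for the whole second after the job is handed in: Tray within 25 mm of the mat's centre, square within 10 deg; each hanger on its own hook, eye within 32 mm of its point; cups hang from the hanger of their colour (within 30 mm of its loop point, lean under 23 deg, clear of the tray); tins upright on the ledge; all at rest (all of step 1 and (((horizontal distance between hanger_red_eye and hook_left below 0.032 m and z of hanger_red_eye in the frame of hook_left between -0.008 and 0.01 m and contact force between hanger_red and stand above 0.3 N) and (horizontal distance between hanger_blue_eye and hook_right below 0.032 m and z of hanger_blue_eye in the frame of hook_right between -0.008 and 0.01 m and contact force between hanger_blue and stand above 0.3 N)) or ((horizontal distance between hanger_red_eye and hook_right below 0.032 m and z of hanger_red_eye in the frame of hook_right between -0.008 and 0.01 m and contact force between hanger_red and stand above 0.3 N) and (horizontal distance between hanger_blue_eye and hook_left below 0.032 m and z of hanger_blue_eye in the frame of hook_left between -0.008 and 0.01 m and contact force between hanger_blue and stand above 0.3 N))) and distance between cup_red_eye and hanger_red_loop below 0.03 m and contact force between cup_red and hanger_red above 0.15 N and contact force between each of cup_red, cup_blue and tray below 0.05 N and angle between each of cup_red, cup_blue's own z axis and vertical below 0.4 rad and linear speed of each of cup_red, hanger_red, cup_blue, hanger_blue below 0.05 m/s and distance between cup_blue_eye and hanger_blue_loop below 0.03 m and contact force between cup_blue and hanger_blue above 0.15 N and z of tin_a in the frame of ledge between 0.064 and 0.078 m and angle between each of tin_a, tin_b's own z axis and vertical below 0.12 rad and contact force between each of tin_a, tin_b and ledge above 0.4 N and linear speed of each of tin_a, tin_b below 0.03 m/s and z of tin_b in the frame of ledge between 0.064 and 0.078 m); the robot touches nothing.
It fails at once if the mug is pushed away or knocked over (distance of mug from where it was at the start of the episode above 0.04 m or angle between mug's own z axis and vertical above 0.5 rad).
It fails at once if the jar is pushed away or knocked over (distance of jar from where it was at the start of the episode above 0.04 m or angle between jar's own z axis and vertical above 0.5 rad).
It fails at once if the spoon is pushed away or knocked over (distance of spoon from where it was at the start of the episode above 0.04 m).
Of cup_red, cup_blue only 1 to 2 are there at a start; the rules pass over those that are not, and their reading is None.
Of tin_a, tin_b only 1 to 2 are there at a start; the rules pass over those that are not, and their reading is None.
At some moment in a run one of cup_red, cup_blue may be knocked a few centimetres aside while the robot is not near it.
It also fails if it takes over 210 s, if anything falls off the work surface, if the arm or the gripper's body presses on something with over 40 N, if the wrist force passes 120 N, or if a joint passes its speed limit or range.

### The arm

A 6-joint arm with a two-finger parallel gripper is mounted at the origin on the work surface. World frame = base frame: x ahead of the robot, y to its left, z up, the work surface at z = 0. Lengths are in m, angles in rad, forces in N, time in s.
With the tool pointing down it reaches from about 0.3 to 1 m from the base axis. Payload 5.1 kg.
Tool frame: the origin (TCP) lies between the finger pads; the fingertips stand 11 mm ahead of it and the grasp point (between the pads) lies 8 mm behind it; z points along the fingers, y is the direction in which the jaws open and shut (so a half turn about z gives the same grasp; the last joint's range is limited). The gripper opens to 95 mm and grips with 3 to 60 N. Pads are 20 mm wide; open, the fingers measure 119 mm over their backs; the gripper's body (75 mm by 180 mm) begins 59 mm behind the grasp point.
Start: joints at [-1.379, 0.124, 1.65, -0, 1.367, -0.083], TCP at [0.176, -0.626, 0.189] pointing down, gripper open.
Joint ranges: [-2.61, 2.61], [-1.02, 2.33], [0.03, 2.71], [-1.35, 4.49], [0.32, 2.68], [-2.91, 2.91]. Speed limits (rad/s): [2.57, 2.57, 3.14, 3.14, 3.14, 3.14].

### API

Orientations are given as a unit quaternion [x, y, z, w].
In Python, from plant import * gives the robot as it stands.
- The arm moves only by the shell command python3 -m creep 'ROWS' [OPENING] [FORCE]. ROWS is text: rows parted by semicolons, each of 4 numbers parted by spaces: the shift along the tool's x, y, z in mm, then the turn about the tool's z in rad. In form: x y z roll; .... A call has 1 to 8 rows; each row is the pose to reach, as a shift and turn from the pose commanded when the call began, along the tool's axes at that moment; what a row does not reach only later rows make up. A row lasts 1/10 s, in which the tool goes at most 50 mm and 8.59 degrees, less where a joint would pass 70% of its speed; a pose out of reach is approached as far as the arm can. A call with a gripper value outside its range is refused whole. OPENING is the finger opening in mm, from 0 to 95.1, set as the call begins (- or left out, the last holds). The fingers move at their own pace and stop on an object; FORCE is the grip in N (left out, the last holds). Time passes only in rows, so rows that repeat a pose let the fingers close. It gives the time, the measured TCP pose, the force and the opening at its end, in the units of the state.
- read_state(): the state, without advancing time (a new reading comes with each control period).
- get_image(name): name is "side" or "top" or "wrist"; returns the picture (400x640x3 uint8, blue, green, red); there is no depth.
- get_calibration(name): a dict with "fx", "fy", "cx", "cy" (pixels), "R" (3x3) and "t" (3): a world point X has camera coordinates R X + t; the wrist camera has in their place "mount" (4x4, takes a point from camera to tool coordinates, whose origin is the TCP and whose axes are the flange's). Camera axes: x right, y down, z forward; pixel columns grow to the right and rows downward; lengths in m; the calibration is good to about 2 mm. A picture is of the moment at which its call begins: read the wrist's pose just before it. get_calibration takes no time and is no camera call.
- hand_in(): hands the job in, once; it reports no verdict.
The state is a dict: "t": time; "joints": joint angles; "joint_velocities": joint speeds; "effort": joint torques, N m; "tool_pos": TCP position; "eef_rot": TCP orientation; "ft_force": force on the tool from outside, world axes, zero at the start; "torque": the same for the moment, N m; "width": opening from 0.0 (shut) to 1.0 (fully open).
Only numpy, scipy, OpenCV 4.12 (cv2) and the standard library are available. Lean on these libraries where they do the work, as an engineer would, in place of code of your own. Each camera call takes 0.05 s, during which the arm holds its last target.

## Working session

There is one attempt and no reset: what is moved stays moved. The work goes in short steps, Python scripts to look and compute and a shell command to move; the robot and the scene stay as the last step left them, time stands still between calls to the robot, and variables do not carry over. Pictures are saved under pics/ and viewed, and the job is handed in when it is done.

```bash
ls; mkdir -p pics; python3 - <<'E'
from plant import *
import cv2
s=read_state();print(s)
for n in ["side","top","wrist"]:
    im=get_image(n);cv2.imwrite(f"pics/{n}0.png",im);print(n,get_calibration(n))
E
```

```text
pics
{'t': 0.0, 'joints': array([-1.37861866e+00,  1.24493841e-01,  1.65165332e+00, -3.06048623e-05,
        1.36744832e+00, -8.25925291e-02]), 'joint_velocities': array([ 0.00207129, -0.00065989, -0.00108065,  0.00130446, -0.00077938,
        0.00062128]), 'effort': array([ 3.14344288e-04, -4.17601955e+01, -3.59933245e+01,  7.75315706e-02,
        4.89862589e-02, -1.71078382e-04]), 'tool_pos': array([ 0.1762002 , -0.62496294,  0.18760659]), 'eef_rot': array([ 9.90576580e-01,  1.36956332e-01, -6.98042668e-05, -9.99092747e-04]), 'ft_force': array([-0.03835374,  0.35018777,  0.36875307]), 'torque': array([0.00659667, 0.0235997 , 0.00313389]), 'width': 1.0014280727525082}
side {'fx': 501.1827732340948, 'fy': 501.1827732340948, 'cx': 318.78861595963, 'cy': 197.38427272325657, 'R': array([[ 0.97515141, -0.22143628,  0.00676037],
       [-0.14192721, -0.64786185, -0.74841946],
       [ 0.17010701,  0.72886281, -0.66319123]]), 't': array([-0.53280072,  0.14865492,  1.56206334])}
top {'fx': 439.2718025778885, 'fy': 439.2718025778885, 'cx': 315.4136463745096, 'cy': 193.01784864078007, 'R': array([[ 2.91176805e-02, -9.99575729e-01,  7.22744943e-04],
       [-9.87138506e-01, -2.88690757e-02, -1.57239137e-01],
       [ 1.57193290e-01,  3.86498959e-03, -9.87560293e-01]]), 't': array([-0.0644084 ,  0.55886611,  1.34984307])}
wrist {'fx': 354.0411686736893, 'fy': 354.0411686736893, 'cx': 319.2726454554669, 'cy': 198.83351701000848, 'mount': array([[ 1.22210002e-03, -9.68832442e-01, -2.47713958e-01,
         7.02135783e-02],
       [ 9.99998658e-01,  1.45431699e-03, -7.54463349e-04,
         8.58471298e-04],
       [ 1.09120319e-03, -2.47712704e-01,  9.68832919e-01,
        -1.95379092e-01],
       [ 0.00000000e+00,  0.00000000e+00,  0.00000000e+00,
         1.00000000e+00]])}
```

View pics/side0.png

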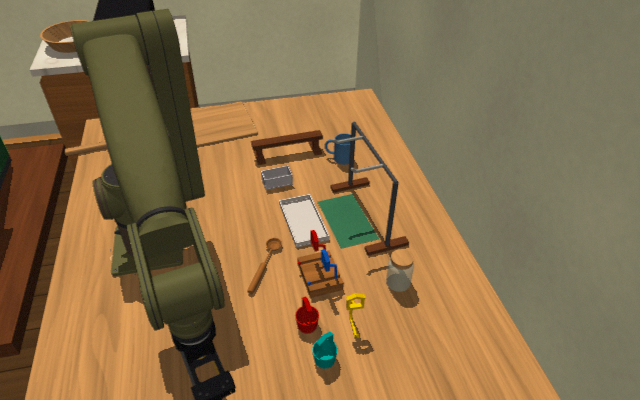

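View pics/top0.png

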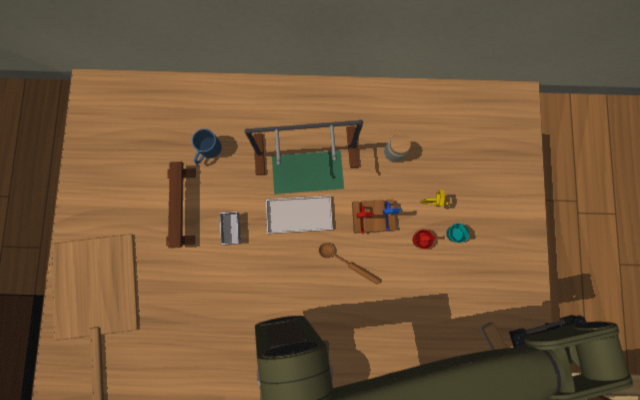

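View pics/wrist0.png

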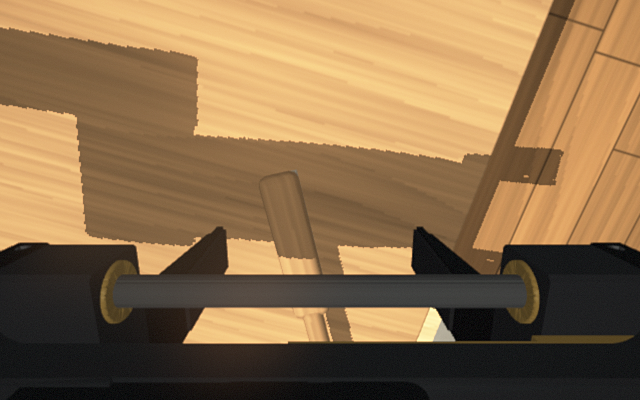

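Top view shows: tray (300,215), mat (308,172), hangers red (366,213) and blue (392,210) in the block, red cup (424,239), turquoise cup (459,233), yellow hanger (437,199), one tin (230,228), ledge (176,205), mug (205,143), jar (397,148), spoon (350,263). I'll enlarge it for measurement.

```bash
cat > h.py <<'E'
from plant import *
import numpy as np, cv2
from scipy.spatial.transform import Rotation as Ro
def cam(n,s=None):
    c=get_calibration(n)
    if n=="wrist":
        s=s or read_state()
        T=np.eye(4);T[:3,:3]=Ro.from_quat(s['eef_rot']).as_matrix();T[:3,3]=s['tool_pos']
        W=T@c['mount']; c['R']=W[:3,:3].T; c['t']=-c['R']@W[:3,3]
    return c
def p2w(c,u,v,z):
    d=c['R'].T@np.array([(u-c['cx'])/c['fx'],(v-c['cy'])/c['fy'],1.]);o=-c['R'].T@c['t']
    return o+d*(z-o[2])/d[2]
def w2p(c,X):
    p=c['R']@np.array(X)+c['t'];return np.array([c['fx']*p[0]/p[2]+c['cx'],c['fy']*p[1]/p[2]+c['cy']])
def tri(c1,p1,c2,p2):
    A=[];b=[]
    for c,p in((c1,p1),(c2,p2)):
        M=np.array([[-1,0,(p[0]-c['cx'])/c['fx']],[0,-1,(p[1]-c['cy'])/c['fy']]])
        A.append(M@c['R']);b.append(-M@c['t'])
    x,r,_,_=np.linalg.lstsq(np.vstack(A),np.hstack(b),rcond=None);return x,r
def crop(im,x0,y0,x1,y1,k,name):
    cv2.imwrite('pics/'+name,cv2.resize(im[y0:y1,x0:x1],None,fx=k,fy=k,interpolation=cv2.INTER_CUBIC))
def toolaxes(s=None):
    s=s or read_state(); return Ro.from_quat(s['eef_rot']).as_matrix()
def delta(target,yawdeg=None,s=None):
    "tool-axes shift in mm from current measured pose to target world"
    s=s or read_state();R=toolaxes(s)
    return R.T@(np.array(target)-s['tool_pos'])*1000
E
python3 - <<'E'
from h import *
im=cv2.imread('pics/top0.png')
crop(im,160,110,480,290,2.5,'topc0.png')
im=cv2.imread('pics/side0.png')
crop(im,240,100,440,380,2.1,'sidec0.png')
E
```

```text
(no output)
```

View pics/topc0.png

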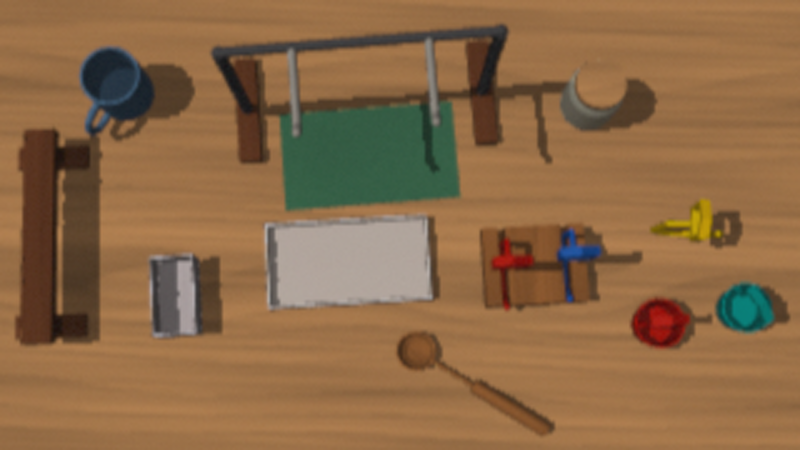

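View pics/sidec0.png

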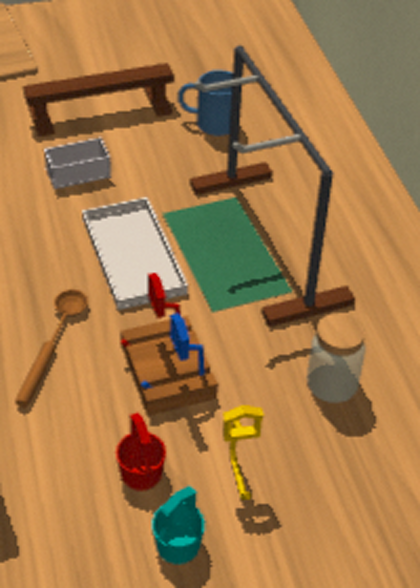

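```bash
python3 - <<'E'
from h import *
c=cam('top')
def pts(n,l,z):
    P=np.array([p2w(c,160+a/2.5,110+b/2.5,z)[:2] for a,b in l])
    m=P.mean(0)
    print(n,'ctr',m.round(4)); print(P.round(3).tolist())
    if len(P)==4:
        e1=P[1]-P[0]+P[2]-P[3]; e2=P[3]-P[0]+P[2]-P[1]
        print('  yaw(e1 as -y)',np.degrees(np.arctan2(e1[0],-e1[1])).round(2),'e2 as -x',np.degrees(np.arctan2(-e2[1],-e2[0])).round(2),'len',np.hypot(*e1)/2,np.hypot(*e2)/2)
pts('mat',[(281,113),(452,102),(459,197),(287,209)],0)
pts('tray',[(266,224),(430,216),(433,299),(270,308)],.02)
pts('block',[(482,230),(585,225),(594,300),(485,306)],.032)
pts('hookL rod',[(293,52),(297,132)],.27)
pts('hookR rod',[(430,40),(436,122)],.27)
pts('bar',[(216,50),(503,32)],.271)
pts('tin',[(150,256),(197,254),(201,335),(154,337)],.045)
pts('ledge',[(26,131),(56,129),(52,343),(20,342)],.07)
pts('cup',[(660,323)],.045)
pts('spoon',[(418,350),(550,430)],.01)
pts('mug',[(110,76)],.09)
pts('jar',[(602,82)],.11)
pts('hr',[(506,240),(506,305)],.03)
E
```

```text
mat ctr [ 0.6372 -0.0211]
[[0.69, 0.099], [0.712, -0.128], [0.584, -0.14], [0.562, 0.085]]
  yaw(e1 as -y) 5.59 e2 as -x 5.64 len 0.22691271418862094 0.12895915610272762
tray ctr [ 4.929e-01 -4.000e-04]
[[0.538, 0.109], [0.555, -0.102], [0.448, -0.108], [0.431, 0.099]]
  yaw(e1 as -y) 4.66 e2 as -x 4.38 len 0.20978769309175044 0.1076470371934043
block ctr [ 0.494  -0.2381]
[[0.537, -0.168], [0.547, -0.3], [0.452, -0.311], [0.44, -0.173]]
  yaw(e1 as -y) 4.65 e2 as -x 4.99 len 0.13497192204186423 0.0964682572294976
hookL rod ctr [0.6481 0.0556]
[[0.692, 0.06], [0.604, 0.052]]
hookR rod ctr [ 0.6647 -0.093 ]
[[0.71, -0.089], [0.619, -0.097]]
bar ctr [ 0.7067 -0.0123]
[[0.692, 0.143], [0.721, -0.168]]
tin ctr [0.4414 0.2154]
[[0.49, 0.25], [0.494, 0.191], [0.393, 0.181], [0.389, 0.239]]
  yaw(e1 as -y) 4.11 e2 as -x 6.24 len 0.05884256852875797 0.10177028946191118
ledge ctr [0.5097 0.3848]
[[0.641, 0.411], [0.644, 0.373], [0.377, 0.358], [0.377, 0.397]]
  yaw(e1 as -y) 2.69 e2 as -x 3.2 len 0.03840109019825633 0.26592160538710186
cup ctr [ 0.4244 -0.391 ]
[[0.424, -0.391]]
spoon ctr [ 0.3357 -0.1752]
[[0.383, -0.091], [0.288, -0.26]]
mug ctr [0.7096 0.3049]
[[0.71, 0.305]]
jar ctr [ 0.7142 -0.3065]
[[0.714, -0.307]]
hr ctr [ 0.4838 -0.1997]
[[0.525, -0.199], [0.442, -0.2]]
```

```bash
cat >> h.py <<'E'
def yaw(s=None):
    R=toolaxes(s);return np.arctan2(R[1,0],R[0,0])
def plan(*targets):
    "targets (x,y,z,yawdeg) -> print tool shift mm and roll rad from current pose"
    s=read_state();print('t',round(s['t'],2),'pos',s['tool_pos'].round(4),'yaw',np.degrees(yaw(s)).round(2),'w',round(s['width'],3),'F',s['ft_force'].round(1))
    for T in targets:
        d=delta(T[:3],s=s);r=''
        if len(T)>3: r=round(float((yaw(s)-np.radians(T[3])+np.pi)%(2*np.pi)-np.pi),3)
        print(T,'->',d.round(1).tolist(),r)
E
python3 - <<'E'
from h import *
plan((.45,-.2,.36,5.5))
E
```

```text
t 0.15 pos [ 0.1762 -0.6251  0.1879] yaw 15.75 w 1.001 F [ 0.2 -0.1 -0.4]
(0.45, -0.2, 0.36, 5.5) -> [378.9, -335.1, -171.5] 0.179
```

```bash
python3 -m creep '0 0 -48 0; 35 -30 -60 0.1; 70 -62 -75 0.179; 105 -93 -90 0.179; 140 -124 -105 0.179; 175 -155 -120 0.179; 210 -186 -135 0.179; 245 -217 -150 0.179'
python3 - <<'E'
from h import *
plan((.45,-.2,.36,5.5))
E
```

```text
t: 0.95
tool_pos: [0.3538, -0.3484, 0.3392]
eef_rot: [0.999, 0.048, 0.0, -0.0]
ft_force: [1.7, -0.4, 0.3]
width: 1.001
t 0.95 pos [ 0.3538 -0.3484  0.3392] yaw 5.46 w 1.001 F [ 1.7 -0.4  0.3]
(0.45, -0.2, 0.36, 5.5) -> [109.9, -138.6, -20.8] -0.001
```

```bash
python3 -m creep '28 -35 -5 0; 55 -69 -10 0; 82 -104 -15 0; 105 -138 -20 0; 105 -138 -20 0'
python3 - <<'E'
from h import *
s=read_state()
cv2.imwrite('pics/w1.png',get_image('wrist'))
cv2.imwrite('pics/t1.png',get_image('top'))
plan()
E
```

```text
t: 1.45
tool_pos: [0.4463, -0.1993, 0.3596]
eef_rot: [0.999, 0.051, 0.001, -0.0]
ft_force: [-0.3, -0.7, -0.2]
width: 1.001
t 1.55 pos [ 0.4447 -0.2023  0.3587] yaw 5.61 w 1.003 F [ 0.1 -0.1 -0.9]
```

View pics/w1.png

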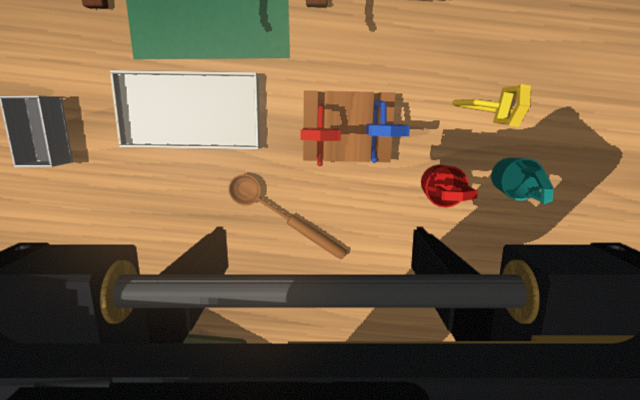

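View pics/t1.png

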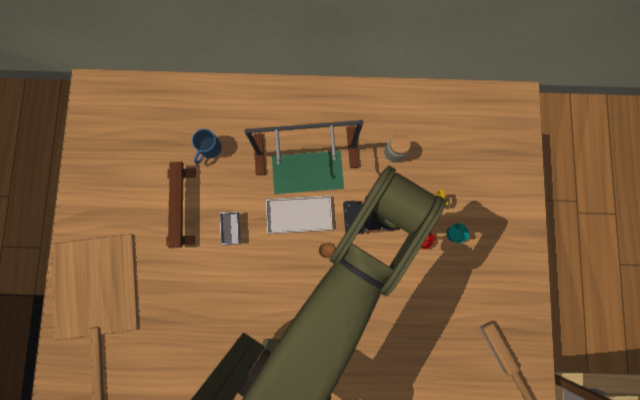

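```bash
python3 - <<'E'
from h import *
im=cv2.imread('pics/w1.png')
crop(im,100,0,340,180,3.3,'w1c.png')
E
```

```text
(no output)
```

View pics/w1c.png

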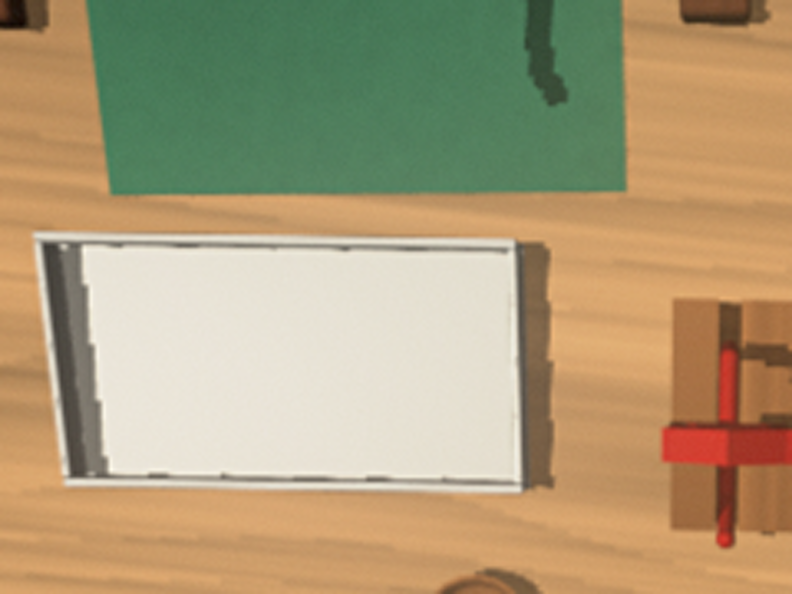

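```bash
python3 - <<'E'
from h import *
s=dict(tool_pos=np.array([.4447,-.2023,.3587]),eef_rot=read_state()['eef_rot'])
c=cam('wrist',s)
P=np.array([p2w(c,100+a/3.3,b/3.3,.02)[:2] for a,b in [(35,235),(516,241),(523,492),(65,490)]])
M=np.array([p2w(c,100+a/3.3,b/3.3,0)[:2] for a,b in [(112,194),(627,189)]])
print(P.round(4),P.mean(0));print(M.round(4))
e1=P[1]-P[0]+P[2]-P[3];print(np.degrees(np.arctan2(e1[0],-e1[1])),np.hypot(*e1)/2)
e1=M[1]-M[0];print(np.degrees(np.arctan2(e1[0],-e1[1])),np.hypot(*e1))
th=np.radians(5.5);print('mat ctr',M.mean(0)+.065*np.array([np.cos(th),np.sin(th)]))
# staging for side push
Rs=np.array([[np.cos(th),-np.sin(th)],[np.sin(th),np.cos(th)]])
print('diff in stand frame',Rs.T@(M.mean(0)+.065*Rs[:,0]-P.mean(0)))
print('tray tail pts',P.mean(0)+Rs@np.array([0,.105]),P.mean(0)+Rs@np.array([-.055,-.035]))
E
```

```text
[[ 0.536   0.1056]
 [ 0.5541 -0.1014]
 [ 0.4463 -0.1106]
 [ 0.4266  0.0971]] [ 0.49076053 -0.00234138]
[[ 0.5576  0.082 ]
 [ 0.5823 -0.1458]]
5.221995868392411 0.20821683990043072
6.197959187228165 0.229076423827201
mat ctr [ 0.63466115 -0.02565928]
diff in stand frame [ 0.1410032  -0.03700281]
tray tail pts [0.48069673 0.10217522] [ 0.43936834 -0.04245177]
```

```bash
python3 - <<'E'
from h import *
plan((.478,.138,.15,95.5),(.478,.138,.3,95.5))
E
```

```text
t 1.55 pos [ 0.4447 -0.2023  0.3587] yaw 5.61 w 1.003 F [ 0.1 -0.1 -0.9]
(0.478, 0.138, 0.15, 95.5) -> [66.5, -335.4, 208.6] -1.569
(0.478, 0.138, 0.3, 95.5) -> [66.4, -335.4, 58.6] -1.569
```

```bash
python3 -m creep '8 -42 8 -0.14; 16 -84 15 -0.28; 25 -126 22 -0.42; 33 -168 30 -0.56; 42 -210 37 -0.7; 50 -252 44 -0.84; 58 -294 51 -0.98; 66 -335 58 -1.12' 60
python3 -m creep '0 0 30 -0.14; 0 0 60 -0.28; 0 0 90 -0.42; 0 0 120 -0.449; 0 0 150 -0.449; 0 0 150 -0.449'
python3 - <<'E'
from h import *
plan((.478,.138,.017,95.5))
E
```

```text
t: 2.35
tool_pos: [0.4783, 0.137, 0.3001]
eef_rot: [0.82, 0.573, -0.0, 0.0]
ft_force: [-0.3, -1.7, 0.5]
width: 0.636
t: 2.95
tool_pos: [0.4749, 0.1348, 0.1454]
eef_rot: [0.674, 0.739, -0.004, -0.003]
ft_force: [-0.4, -0.2, 0.4]
width: 0.633
t 2.95 pos [0.4749 0.1348 0.1454] yaw 95.26 w 0.633 F [-0.4 -0.2  0.4]
(0.478, 0.138, 0.017, 95.5) -> [3.1, 4.7, 128.3] -0.004
```

```bash
python3 -m creep '0 0 45 0; 0 0 90 0; 0 0 128 0; 0 0 128 0; 0 0 128 0'
python3 - <<'E'
from h import *
plan((.478,.138,.017,95.5),(.484,.077,.017,95.5))
E
```

```text
t: 3.45
tool_pos: [0.4792, 0.1364, 0.0242]
eef_rot: [0.674, 0.739, 0.0, 0.0]
ft_force: [-0.3, -0.4, -0.2]
width: 0.633
t 3.45 pos [0.4792 0.1364 0.0242] yaw 95.32 w 0.633 F [-0.3 -0.4 -0.2]
(0.478, 0.138, 0.017, 95.5) -> [1.7, -1.1, 7.2] -0.003
(0.484, 0.077, 0.017, 95.5) -> [-59.6, -0.8, 7.2] -0.003
```

```bash
python3 -m creep '0 0 6 0; -10 0 6 0; -20 0 6 0; -30 0 6 0; -40 0 6 0; -50 0 6 0; -60 0 6 0; -60 0 6 0'
python3 - <<'E'
from h import *
cv2.imwrite('pics/t2.png',get_image('top'))
plan()
E
```

```text
t: 4.25
tool_pos: [0.484, 0.076, 0.0169]
eef_rot: [0.674, 0.739, -0.0, 0.0]
ft_force: [-0.3, -0.5, 0.2]
width: 0.629
t 4.3 pos [0.4839 0.0765 0.0168] yaw 95.31 w 0.632 F [ 0.9 -0.6 -0.6]
```

View pics/t2.png

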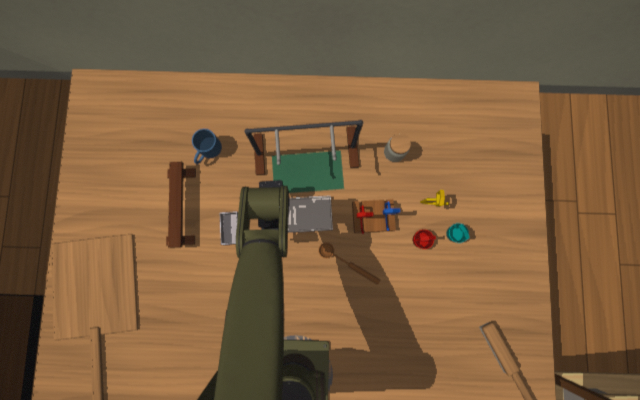

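```bash
python3 - <<'E'
from h import *
im=cv2.imread('pics/t2.png');crop(im,220,140,420,270,4,'t2c.png')
cv2.imwrite('pics/w2.png',get_image('wrist'))
E
```

```text
(no output)
```

View pics/t2c.png

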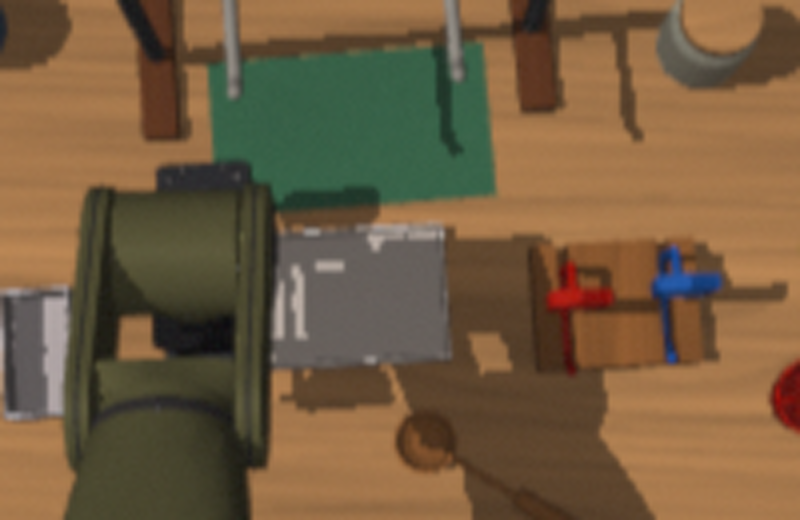

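View pics/w2.png

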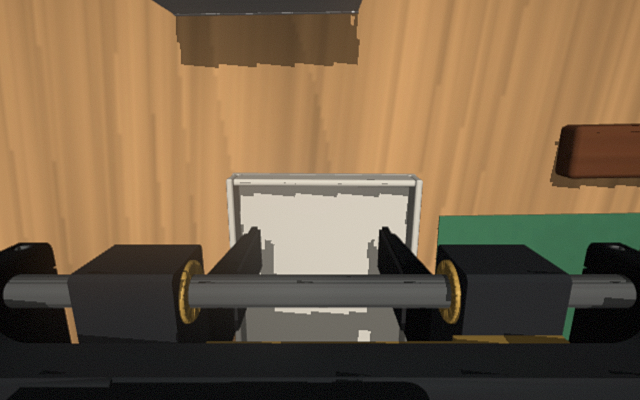

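```bash
python3 - <<'E'
from h import *
c=cam('wrist')
for u,v,z in [(235,176,.02),(418,176,.02),(255,240,.006),(385,235,.006)]: print(p2w(c,u,v,z))
c=cam('top')
for u,v in [(330,197),(332.5,229)]: print(p2w(c,u,v,.02))
E
```

```text
[0.43548504 0.10528026 0.02      ]
[0.53590308 0.11478018 0.02      ]
[0.44613981 0.06322515 0.006     ]
[0.52584832 0.0740543  0.006     ]
[ 0.55274186 -0.09537948  0.02      ]
[ 0.44985083 -0.10581144  0.02      ]
```

```bash
python3 - <<'E'
from h import *
s=read_state();c=cam('wrist',s);R=toolaxes(s)
for p in [(.01,.03,.011),(.01,-.03,.011),(-.01,.03,.011),(.01,.03,-.03),(.0,.03,.011)]:
    print(p,w2p(c,s['tool_pos']+R@np.array(p)))
E
```

```text
(0.01, 0.03, 0.011) [367.19931963 208.77662373]
(0.01, -0.03, 0.011) [268.17983806 208.67913201]
(-0.01, 0.03, 0.011) [366.07967654 239.80783327]
(0.01, 0.03, -0.03) [378.14651208 231.57554791]
(0.0, 0.03, 0.011) [366.6331169  224.46908492]
```

```bash
python3 - <<'E'
from h import *
im=get_image('side');cv2.imwrite('pics/s2.png',im);crop(im,220,120,420,290,4,'s2c.png')
c=cam('side');s=read_state();print(w2p(c,s['tool_pos']),s['tool_pos'])
c=cam('top');print(p2w(c,271,204,.1))
E
```

```text
[295.66006247 202.55024704] [0.48383265 0.07717153 0.01680218]
[0.51398207 0.08536255 0.1       ]
```

View pics/s2c.png

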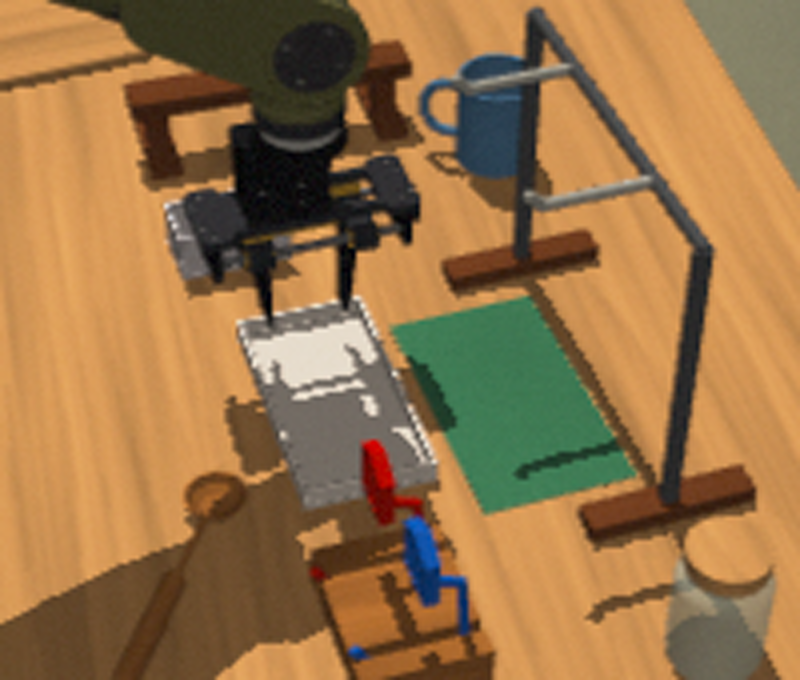

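```bash
python3 -m creep '0 0 -40 0; 0 0 -80 0; 40 0 -120 0; 60 0 -130 0; 60 0 -130 0'
python3 - <<'E'
from h import *
im=get_image('wrist');cv2.imwrite('pics/w3.png',im)
im=get_image('top');crop(im,220,140,420,270,4,'t3c.png')
plan()
E
```

```text
t: 4.9
tool_pos: [0.48, 0.1396, 0.1506]
eef_rot: [0.672, 0.741, 0.003, 0.002]
ft_force: [0.6, -0.5, 0.8]
width: 0.628
t 5.0 pos [0.478  0.1373 0.1466] yaw 95.49 w 0.632 F [ 0.  -0.3  0.4]
```

View pics/w3.png

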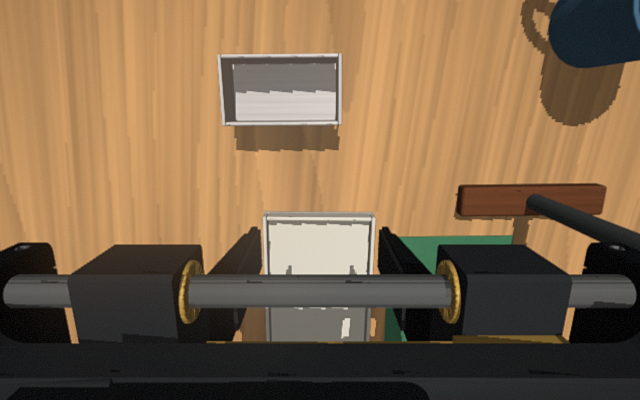

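View pics/t3c.png

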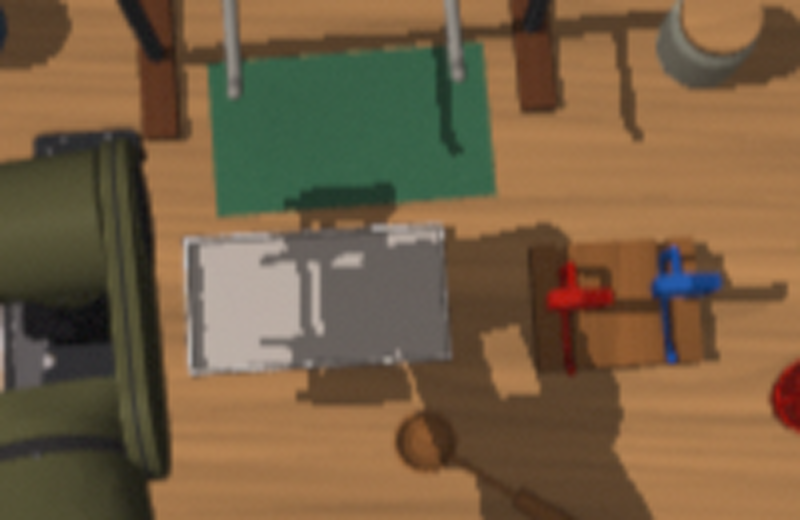

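```bash
python3 -m creep '0 0 0 0; 0 0 0 0; 0 0 0 0; 0 0 0 0; 0 0 0 0; 0 0 0 0' 4
python3 - <<'E'
from h import *
im=get_image('wrist');cv2.imwrite('pics/w4.png',im)
s=read_state();c=cam('wrist',s);R=toolaxes(s);plan()
for p in [(.01,.0,.011),(-.01,0,.011)]:
    print(p,w2p(c,s['tool_pos']+R@np.array(p)))
E
```

```text
t: 5.6
tool_pos: [0.4783, 0.1367, 0.1468]
eef_rot: [0.673, 0.739, -0.0, -0.0]
ft_force: [-0.3, -0.0, 0.1]
width: 0.186
t 5.65 pos [0.4783 0.1368 0.1468] yaw 95.37 w 0.14 F [1.1 0.8 0.1]
(0.01, 0.0, 0.011) [317.69683852 208.72731117]
(-0.01, 0, 0.011) [317.69300566 239.76379078]
```

View pics/w4.png

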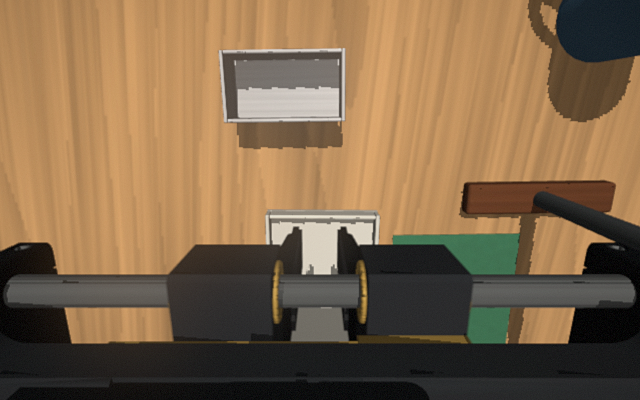

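```bash
python3 -m creep '0 0 30 0; 0 0 60 0; 0 0 90 0; 0 0 110 0; 0 0 120 0; 0 0 125 0; 0 0 128 0; 0 0 128 0'
python3 -m creep '0 0 2 0; 0 0 4 0; 0 0 4 0'
python3 -m creep '0 0 2 0; 0 0 4 0; 0 0 4 0'
```

```text
t: 6.45
tool_pos: [0.4789, 0.1371, 0.0196]
eef_rot: [0.673, 0.74, 0.001, 0.0]
ft_force: [0.3, -0.1, 0.7]
width: 0.042
t: 6.75
tool_pos: [0.4783, 0.1369, 0.015]
eef_rot: [0.673, 0.74, 0.0, 0.0]
ft_force: [-0.2, -0.0, 0.1]
width: 0.036
t: 7.05
tool_pos: [0.4779, 0.1369, 0.0104]
eef_rot: [0.673, 0.74, -0.0, -0.0]
ft_force: [-0.5, 0.4, -0.1]
width: 0.041
```

```bash
for i in 1; do python3 -m creep '0 0 1 0; 0 0 2 0; 0 0 2 0'; done
python3 -m creep '0 0 1 0; 0 0 2 0; 0 0 2 0'
python3 - <<'E'
from h import *
im=get_image('side');crop(im,220,120,420,290,4,'s5c.png')
c=cam('side');s=read_state();R=toolaxes(s)
for z in (0,.011): print((w2p(c,s['tool_pos']+R@[0,0,z])-[220,120])*4)
E
```

```text
t: 7.35
tool_pos: [0.4781, 0.1369, 0.0087]
eef_rot: [0.673, 0.74, -0.0, -0.0]
ft_force: [-0.1, -1.2, -0.8]
width: 0.039
t: 7.65
tool_pos: [0.4781, 0.1369, 0.0067]
eef_rot: [0.673, 0.74, -0.0, -0.0]
ft_force: [-1.0, -0.7, 0.2]
width: 0.041
[283.56796731 294.60480082]
[283.94658055 304.12026772]
```

View pics/s5c.png

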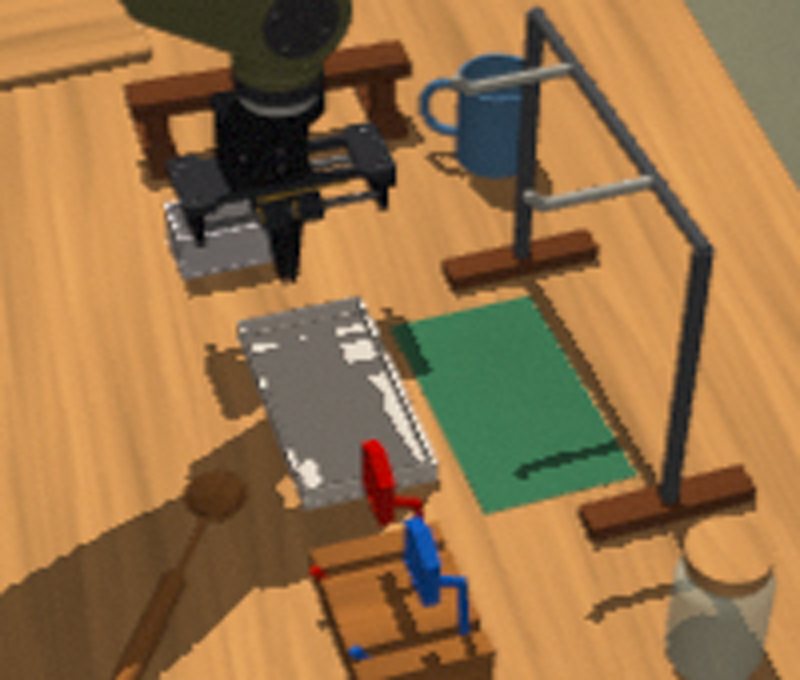

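```bash
python3 -m creep '0 0 2 0; 0 0 4 0; 0 0 6 0; 0 0 6 0'
python3 -m creep '0 0 2 0; 0 0 4 0; 0 0 6 0; 0 0 6 0'
python3 -m creep '0 0 2 0; 0 0 3 0; 0 0 4 0; 0 0 4 0'
```

```text
t: 8.1
tool_pos: [0.4779, 0.1369, 0.0004]
eef_rot: [0.673, 0.74, -0.0, -0.0]
ft_force: [0.9, -0.7, -0.5]
width: 0.041
t: 8.5
tool_pos: [0.4779, 0.1369, -0.0055]
eef_rot: [0.673, 0.74, -0.0, -0.0]
ft_force: [0.0, 0.4, 0.4]
width: 0.04
t: 8.9
tool_pos: [0.4781, 0.1369, -0.0093]
eef_rot: [0.673, 0.74, -0.0, -0.0]
ft_force: [-0.1, -0.9, -0.4]
width: 0.038
```

```bash
python3 -m creep '0 0 1 0; 0 0 2 0; 0 0 2 0'
python3 -m creep '0 0 1 0; 0 0 2 0; 0 0 2 0'
python3 -m creep '0 0 1 0; 0 0 2 0; 0 0 2 0'
python3 - <<'E'
from h import *
im=get_image('side');crop(im,220,120,420,290,4,'s6c.png')
E
```

```text
t: 9.2
tool_pos: [0.4781, 0.1369, -0.0113]
eef_rot: [0.673, 0.74, -0.0, -0.0]
ft_force: [-0.3, 0.0, -0.3]
width: 0.046
t: 9.5
tool_pos: [0.4781, 0.1369, -0.0133]
eef_rot: [0.673, 0.74, -0.0, -0.0]
ft_force: [-0.5, 0.8, 0.2]
width: 0.041
t: 9.8
tool_pos: [0.4781, 0.1369, -0.0153]
eef_rot: [0.673, 0.74, -0.0, -0.0]
ft_force: [0.7, -0.0, 0.0]
width: 0.042
```

View pics/s6c.png

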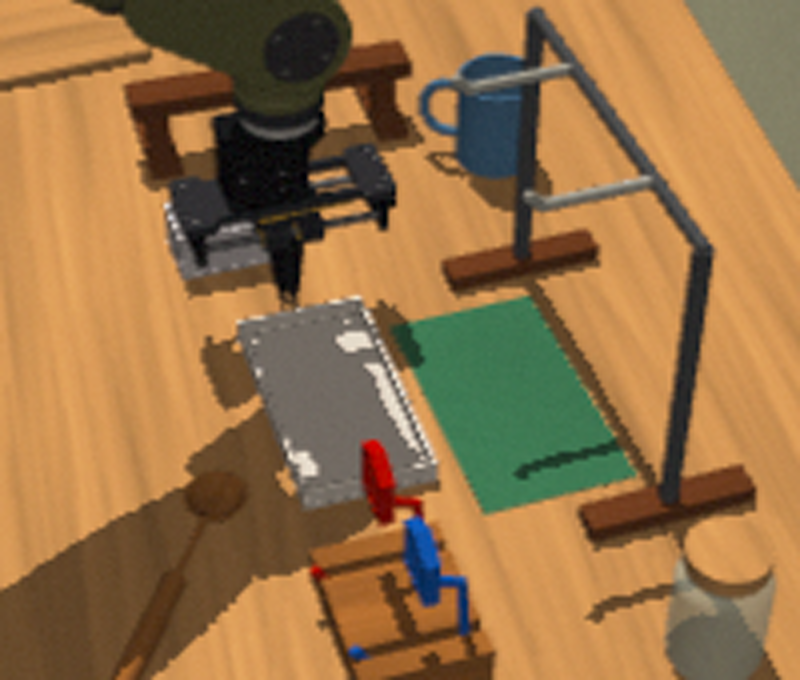

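```bash
python3 -m creep '0 0 1 0; 0 0 1 0'
python3 -m creep '0 0 1 0; 0 0 1 0'
python3 -m creep '0 0 1 0; 0 0 1 0'
python3 -m creep '0 0 1 0; 0 0 1 0'
```

```text
t: 10.05
tool_pos: [0.4782, 0.1369, -0.0162]
eef_rot: [0.673, 0.74, -0.0, -0.0]
ft_force: [0.5, -0.1, 1.0]
width: 0.047
t: 10.25
tool_pos: [0.4781, 0.1369, -0.0173]
eef_rot: [0.673, 0.74, -0.0, -0.0]
ft_force: [-0.0, -0.8, 0.1]
width: 0.042
t: 10.45
tool_pos: [0.4781, 0.1369, -0.0183]
eef_rot: [0.673, 0.74, -0.0, -0.0]
ft_force: [0.2, -1.2, 0.5]
width: 0.039
t: 10.65
tool_pos: [0.4781, 0.1369, -0.0193]
eef_rot: [0.673, 0.74, -0.0, -0.0]
ft_force: [-0.6, -0.5, 0.7]
width: 0.041
```

```bash
python3 -m creep '0 0 1 0; 0 0 1 0'
python3 -m creep '0 0 1 0; 0 0 1 0'
python3 -m creep '0 0 1 0; 0 0 1 0'
```

```text
t: 10.85
tool_pos: [0.4781, 0.1369, -0.0203]
eef_rot: [0.673, 0.74, -0.0, -0.0]
ft_force: [0.1, -0.5, -0.2]
width: 0.042
t: 11.05
tool_pos: [0.4781, 0.1369, -0.0213]
eef_rot: [0.673, 0.74, -0.0, -0.0]
ft_force: [0.5, 0.1, -0.7]
width: 0.04
t: 11.25
tool_pos: [0.4781, 0.1369, -0.0223]
eef_rot: [0.673, 0.74, -0.0, -0.0]
ft_force: [0.4, 0.2, 1.1]
width: 0.043
```

```bash
python3 -m creep '0 0 1 0; 0 0 1 0'
python3 -m creep '0 0 1 0; 0 0 1 0'
python3 - <<'E'
from h import *
im=get_image('side');crop(im,270,160,330,210,10,'s7c.png')
c=cam('side');s=read_state()
print((w2p(c,[.478,.137,0])-[270,160])*10)
im=get_image('wrist');cv2.imwrite('pics/w7.png',im)
E
```

```text
t: 11.45
tool_pos: [0.4781, 0.1369, -0.0233]
eef_rot: [0.673, 0.74, -0.0, -0.0]
ft_force: [0.1, 0.2, -0.4]
width: 0.041
t: 11.65
tool_pos: [0.4782, 0.1369, -0.0242]
eef_rot: [0.673, 0.74, -0.0, -0.0]
ft_force: [0.6, -0.4, 0.1]
width: 0.043
[208.96518897 351.00536374]
```

View pics/s7c.png

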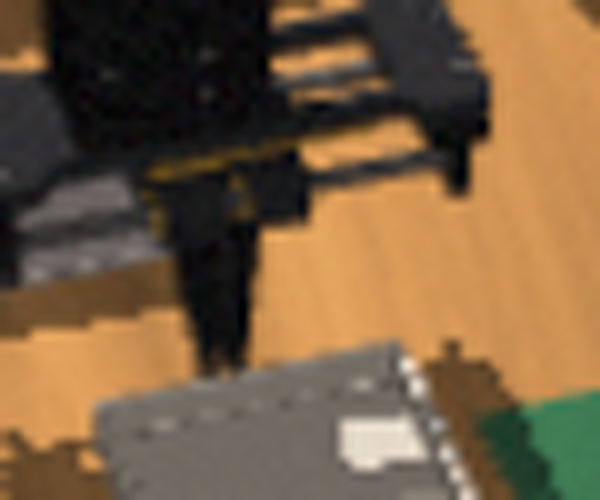

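View pics/w7.png

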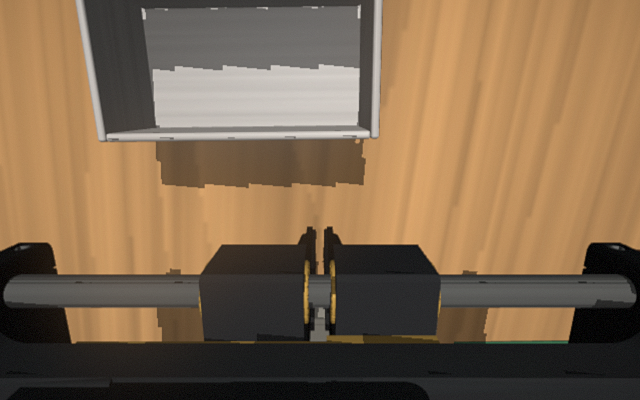

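```bash
python3 -m creep '0 0 1 0; 0 0 1 0'
python3 -m creep '0 0 1 0; 0 0 1 0'
python3 -m creep '0 0 1 0; 0 0 1 0'
```

```text
t: 11.95
tool_pos: [0.4781, 0.1369, -0.0253]
eef_rot: [0.673, 0.74, -0.0, -0.0]
ft_force: [0.9, 0.2, 0.4]
width: 0.043
t: 12.15
tool_pos: [0.4783, 0.1369, -0.0255]
eef_rot: [0.673, 0.74, -0.0, -0.0]
ft_force: [-2.5, -0.2, 4.3]
width: 0.039
t: 12.35
tool_pos: [0.4783, 0.1369, -0.0256]
eef_rot: [0.673, 0.74, -0.001, -0.0]
ft_force: [-6.1, -1.6, 11.7]
width: 0.039
```

Contact with the table at reported z = −0.0255: the fingertips sit 25.5 mm *behind* the reported TCP, not 11 mm ahead, so my push passed over the tray. I'll use tip = z + 25.5 mm and grasp = z + 44.5 mm, and redo the side push.

```bash
python3 -m creep '0 0 -5 0; 0 0 -10 0; 0 0 -10 0; 0 0 -10 0; 0 0 -10 0; 0 0 -10 0; 0 0 -10 0; 0 0 -10 0' 60
python3 - <<'E'
from h import *
plan((.478,.138,-.018,95.5),(.484,.077,-.018,95.5))
E
```

```text
t: 13.15
tool_pos: [0.4781, 0.1369, -0.0173]
eef_rot: [0.673, 0.74, -0.0, -0.0]
ft_force: [-0.0, -0.3, 0.7]
width: 0.618
t 13.15 pos [ 0.4781  0.1369 -0.0173] yaw 95.39 w 0.618 F [-0.  -0.3  0.7]
(0.478, 0.138, -0.018, 95.5) -> [1.1, -0.0, 0.7] -0.002
(0.484, 0.077, -0.018, 95.5) -> [-60.2, 0.2, 0.7] -0.002
```

```bash
python3 -m creep '-10 0 0 0; -20 0 0 0; -28 0 0 0; -36 0 0 0; -44 0 0 0; -52 0 0 0; -60 0 0 0; -60 0 0 0'
python3 - <<'E'
from h import *
im=get_image('wrist');cv2.imwrite('pics/w8.png',im)
im=get_image('top');crop(im,220,140,420,270,4,'t8c.png')
plan()
E
```

```text
t: 13.95
tool_pos: [0.4841, 0.0757, -0.0171]
eef_rot: [0.673, 0.739, -0.0, 0.001]
ft_force: [-0.0, 0.1, -0.0]
width: 0.628
t 14.05 pos [ 0.4841  0.0765 -0.0171] yaw 95.37 w 0.63 F [-0.1 -0.1  0.1]
```

View pics/w8.png

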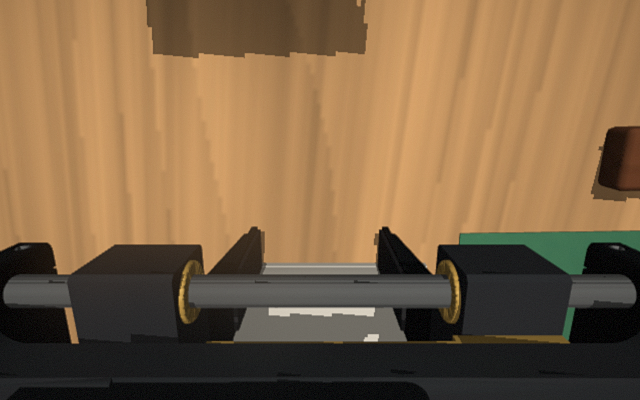

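View pics/t8c.png

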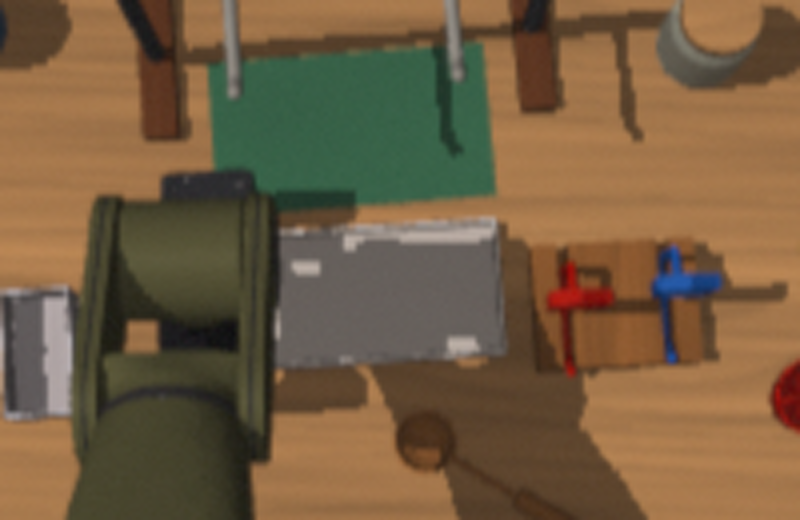

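```bash
python3 - <<'E'
from h import *
c=cam('top')
A=[p2w(c,220+a/4,140+b/4,.02)[:2] for a,b in [(498,220),(505,354)]]
e=A[0]-A[1];th=np.arctan2(e[1],e[0]);print(A,np.degrees(th),np.hypot(*e))
u=np.array([np.cos(th),np.sin(th)]);n=np.array([-u[1],u[0]])
ctr=(A[0]+A[1])/2+.105*n;print('tray',ctr)
M=[p2w(c,220+a/4,140+b/4,0)[:2] for a,b in [(210,66),(482,44),(496,195),(218,215)]];m=np.mean(M,0);print('mat',m,)
t5=np.radians(5.6);R=np.array([[np.cos(t5),-np.sin(t5)],[np.sin(t5),np.cos(t5)]])
print('diff stand', R.T@(m-ctr))
E
```

```text
[array([ 0.56063431, -0.14200081]), array([ 0.45272314, -0.14960113])] 4.028761396255572 0.1081784966518068
tray [ 0.49930172 -0.04106044]
mat [ 0.63579917 -0.02110921]
diff stand [0.1377929  0.00653619]
```

```bash
python3 -m creep '20 0 0 0; 20 0 -40 0; 20 0 -80 -0.14; 20 0 -80 -0.28; 20 0 -80 -0.42; 20 0 -80 -0.56; 20 0 -80 -0.7; 20 0 -80 -0.84' 80
python3 -m creep '0 0 0 -0.14; 0 0 0 -0.28; 0 0 0 -0.42; 0 0 0 -0.56; 0 0 0 -0.7; 0 0 0 -0.737; 0 0 0 -0.737'
python3 - <<'E'
from h import *
plan((.4267,-.048,.062,185.6),(.4267,-.048,-.018,185.6))
E
```

```text
t: 14.85
tool_pos: [0.4821, 0.097, 0.063]
eef_rot: [0.31, 0.951, -0.0, 0.0]
ft_force: [-0.7, -0.1, -0.5]
width: 0.844
t: 15.55
tool_pos: [0.482, 0.097, 0.0629]
eef_rot: [-0.05, 0.999, -0.0, 0.0]
ft_force: [-0.9, 0.5, 0.3]
width: 0.84
t 15.55 pos [0.482  0.097  0.0629] yaw -174.24 w 0.84 F [-0.9  0.5  0.3]
(0.4267, -0.048, 0.062, 185.6) -> [69.6, -138.7, 1.0] 0.003
(0.4267, -0.048, -0.018, 185.6) -> [69.6, -138.7, 81.0] 0.003
```

```bash
python3 -m creep '18 -35 0 0; 36 -70 0 0; 53 -105 0 0; 69.5 -138.5 0 0; 69.5 -138.5 0 0; 69.5 -138.5 40 0; 69.5 -138.5 78 0; 69.5 -138.5 80 0'
python3 - <<'E'
from h import *
im=get_image('side');crop(im,220,160,400,310,4,'s9c.png')
plan((.4267,-.048,-.018,185.6),(.568,-.0277,-.018,185.6))
E
```

```text
t: 16.35
tool_pos: [0.4221, -0.0462, -0.0217]
eef_rot: [-0.05, 0.999, 0.001, -0.005]
ft_force: [-0.7, 0.1, -0.6]
width: 0.843
t 16.4 pos [ 0.4241 -0.0466 -0.0196] yaw -174.26 w 0.839 F [-0.9  0.3  0.7]
(0.4267, -0.048, -0.018, 185.6) -> [-2.5, -1.7, -1.6] 0.003
(0.568, -0.0277, -0.018, 185.6) -> [-145.1, 4.4, -2.5] 0.003
```

View pics/s9c.png

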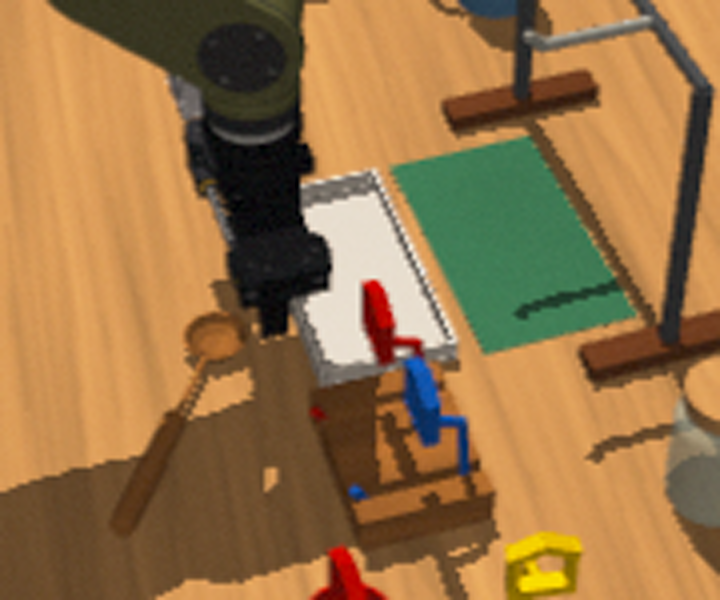

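```bash
python3 -m creep '-15 0 0 0; -32 0 0 0; -50 0 0 0; -68 1 0 0; -86 2 0 0; -104 2 0 0; -118 3 0 0; -118 3 0 0'
python3 - <<'E'
from h import *
im=get_image('side');crop(im,220,120,420,270,4,'s10c.png')
plan((.568,-.0277,-.018,185.6))
E
```

```text
t: 17.2
tool_pos: [0.5471, -0.0325, -0.0145]
eef_rot: [-0.051, 0.999, -0.0, 0.002]
ft_force: [-0.1, 0.7, 1.0]
width: 0.84
t 17.25 pos [ 0.546  -0.0326 -0.0149] yaw -174.21 w 0.843 F [-0.5  0.2 -0. ]
(0.568, -0.0277, -0.018, 185.6) -> [-22.4, 2.7, 3.2] 0.003
```

View pics/s10c.png

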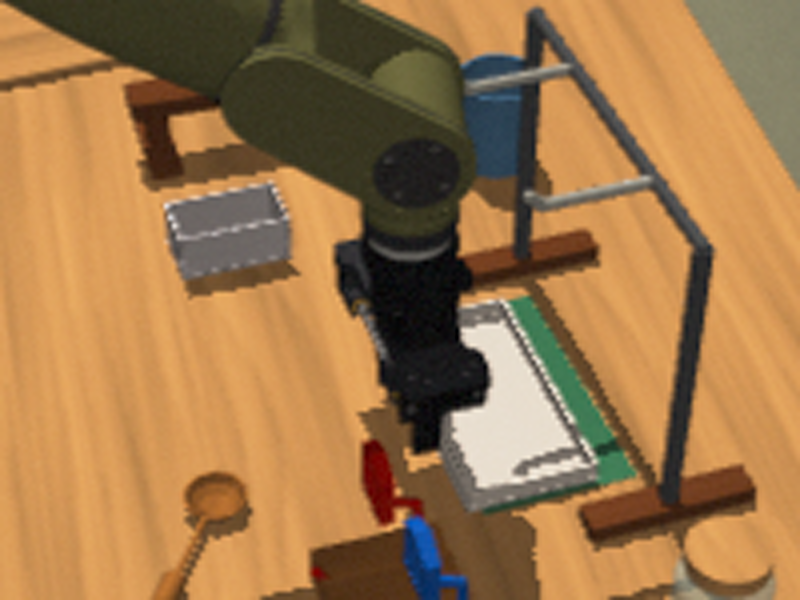

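```bash
python3 -m creep '-8 0 2 0; -16 0 2 0; -22 0 2 0; -22 0 2 0; -22 0 2 0'
python3 - <<'E'
from h import *
im=get_image('side');crop(im,220,120,420,270,4,'s11c.png')
im=get_image('top');crop(im,220,100,420,230,4,'t11c.png')
plan()
E
```

```text
t: 17.75
tool_pos: [0.5655, -0.0306, -0.0187]
eef_rot: [-0.05, 0.999, 0.0, 0.0]
ft_force: [-1.7, -0.3, 1.6]
width: 0.841
t 17.85 pos [ 0.5655 -0.0306 -0.0188] yaw -174.26 w 0.843 F [-2.3  1.1  1. ]
```

View pics/s11c.png

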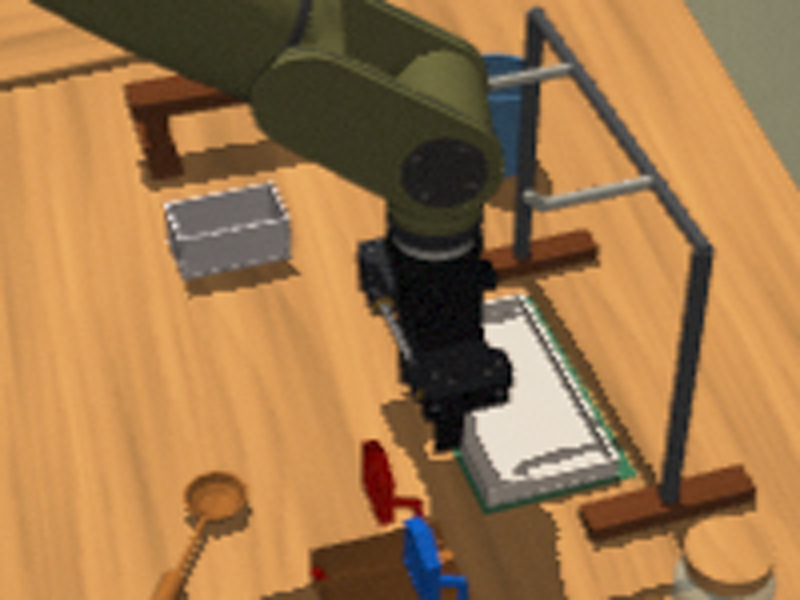

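View pics/t11c.png

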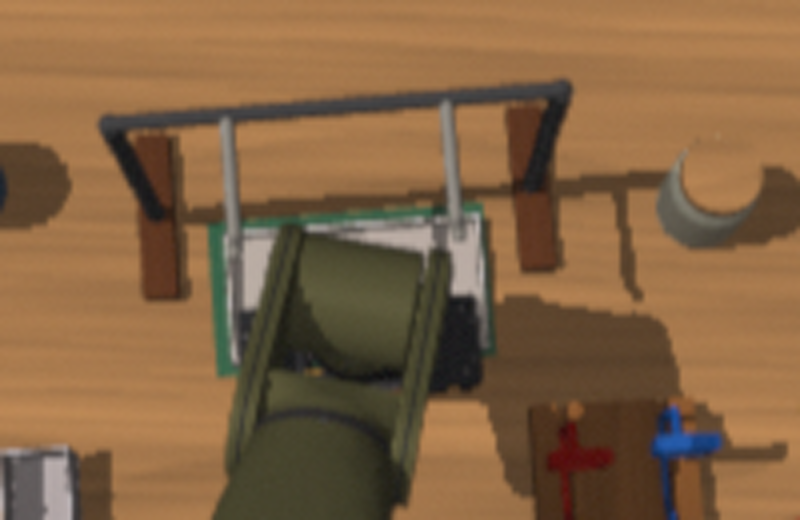

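```bash
python3 -m creep '20 0 -2 0; 50 0 -10 0; 85 0 -40 0; 120 0 -85 0; 120 0 -130 0.14; 120 0 -175 0.28; 120 0 -220 0.42; 120 0 -265 0.56' 62
python3 -m creep '0 0 -45 0.14; 0 0 -90 0.28; 0 0 -110 0.42; 0 0 -110 0.56; 0 0 -110 0.7; 0 0 -110 0.84; 0 0 -110 0.98; 0 0 -110 1.12'
python3 -m creep '0 0 0 0.14; 0 0 0 0.28; 0 0 0 0.42; 0 0 0 0.56; 0 0 0 0.7; 0 0 0 0.84; 0 0 0 0.98; 0 0 0 1.12'
python3 - <<'E'
from h import *
plan((.43,-.26,.36,5.6))
im=get_image('top');cv2.imwrite('pics/t12.png',im);crop(im,220,100,420,230,4,'t12c.png')
E
```

```text
t: 18.65
tool_pos: [0.4463, -0.0427, 0.2482]
eef_rot: [0.231, 0.973, 0.0, 0.001]
ft_force: [1.5, -0.5, -0.9]
width: 0.652
t: 19.45
tool_pos: [0.4466, -0.0427, 0.356]
eef_rot: [0.712, 0.702, 0.001, 0.001]
ft_force: [0.1, 0.2, -0.4]
width: 0.651
t: 20.25
tool_pos: [0.4466, -0.0427, 0.356]
eef_rot: [0.976, 0.216, 0.001, 0.0]
ft_force: [-0.8, 0.1, -0.2]
width: 0.653
t 20.25 pos [ 0.4466 -0.0427  0.356 ] yaw 24.98 w 0.653 F [-0.8  0.1 -0.2]
(0.43, -0.26, 0.36, 5.6) -> [-106.8, 190.0, -3.9] 0.338
```

View pics/t12c.png

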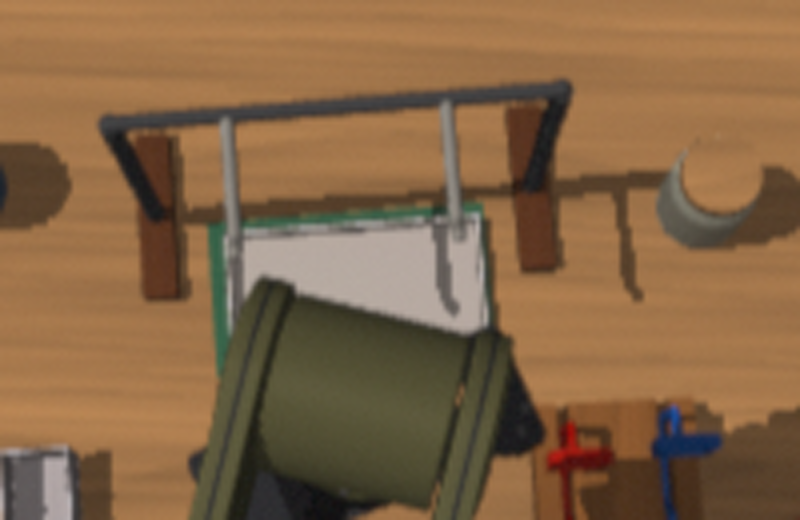

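```bash
python3 -m creep '-22 38 10 0.07; -43 76 20 0.14; -64 114 30 0.21; -85 152 40 0.28; -107 190 55 0.338; -107 190 55 0.338; -107 190 55 0.338'
python3 - <<'E'
from h import *
s=read_state();im=get_image('wrist');cv2.imwrite('pics/w13.png',im);np.save('s13.npy',np.r_[s['tool_pos'],s['eef_rot']])
plan()
E
```

```text
t: 21.0
tool_pos: [0.4305, -0.2607, 0.3003]
eef_rot: [0.999, 0.052, -0.0, -0.0]
ft_force: [-0.1, 0.3, 0.2]
width: 0.652
t 21.05 pos [ 0.4309 -0.2601  0.3011] yaw 6.01 w 0.653 F [-0.1 -0.2 -0.6]
```

View pics/w13.png

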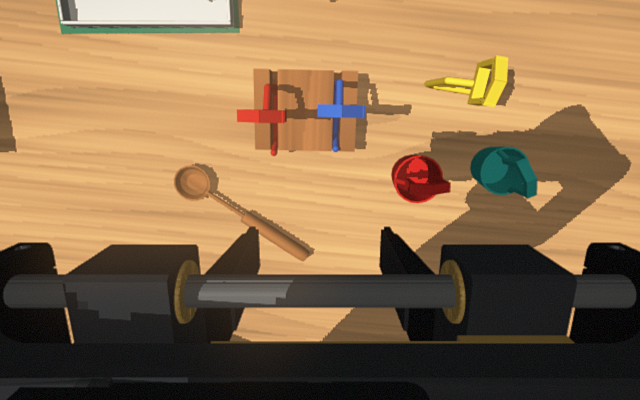

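```bash
python3 - <<'E'
from h import *
im=cv2.imread('pics/w13.png');crop(im,225,55,385,175,5,'w13c.png')
crop(im,370,120,570,230,4,'w13d.png')
im=cv2.imread('pics/t12.png');crop(im,340,190,480,260,5.7,'t12d.png')
E
```

```text
(no output)
```

View pics/w13c.png

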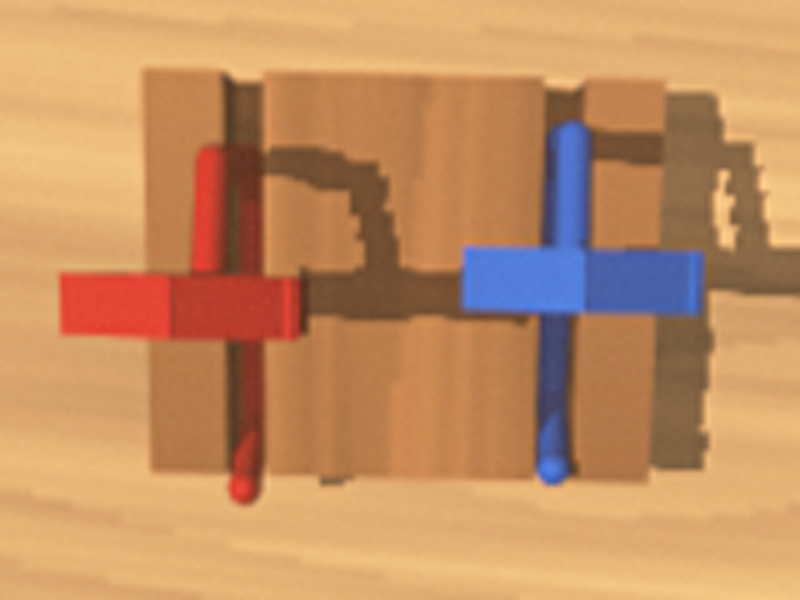

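View pics/w13d.png

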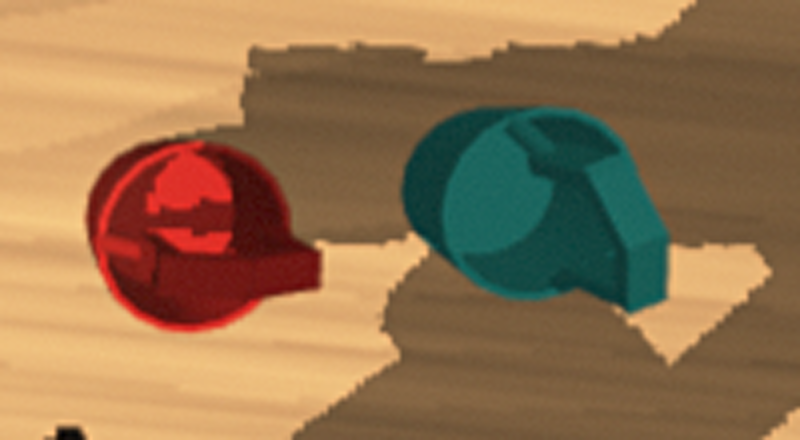

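View pics/t12d.png

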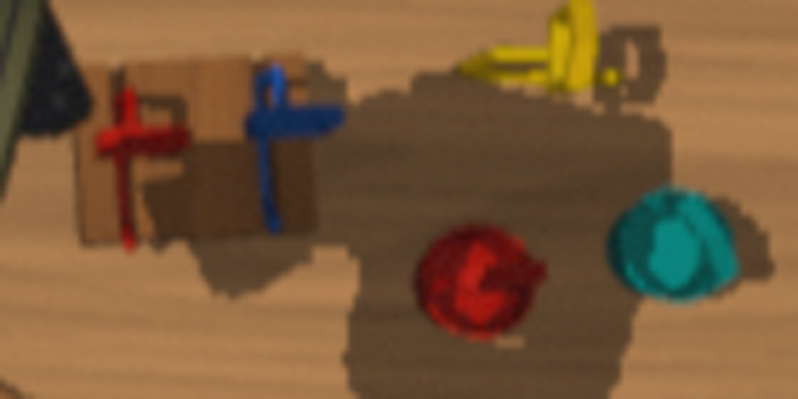

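```bash
python3 - <<'E'
from h import *
v=np.load('s13.npy');c=cam('wrist',dict(tool_pos=v[:3],eef_rot=v[3:]));ct=cam('top')
for n,l in dict(red=[(170,305,.147),(62,304,.136),(280,307,.136),(243,490,.034)],blue=[(585,281,.147),(463,279,.136),(690,283,.136),(553,470,.034)]).items():
    for a,b,z in l: print(n,p2w(c,225+a/5,55+b/5,z).round(4))
for n,w,t in [('red',(170,305),(143,138)),('blue',(585,281),(295,122))]:
    print(n,'tri',tri(c,(225+w[0]/5,55+w[1]/5),ct,(340+t[0]/5.7,190+t[1]/5.7)),p2w(ct,340+t[0]/5.7,190+t[1]/5.7,.147).round(4))
B=np.array([p2w(c,225+a/5,55+b/5,.032)[:2] for a,b in [(143,68),(665,80),(648,482),(151,470)]]);print(B.round(4),B.mean(0))
E
```

```text
red [ 0.4872 -0.1969  0.147 ]
red [ 0.4847 -0.1738  0.136 ]
red [ 0.4887 -0.2168  0.136 ]
red [ 0.438  -0.2001  0.034 ]
blue [ 0.5    -0.2755  0.147 ]
blue [ 0.4978 -0.2522  0.136 ]
blue [ 0.5018 -0.2968  0.136 ]
blue [ 0.4516 -0.2799  0.034 ]
red tri (array([ 0.48681381, -0.19575513,  0.13974362]), array([4.07064767e-08])) [ 0.4859 -0.195   0.147 ]
blue tri (array([ 0.49983035, -0.27732308,  0.11943285]), array([5.54479952e-08])) [ 0.4964 -0.2727  0.147 ]
[[ 0.5391 -0.1677]
 [ 0.5498 -0.2964]
 [ 0.4509 -0.305 ]
 [ 0.4404 -0.1756]] [ 0.49503299 -0.23617159]
```

```bash
python3 - <<'E'
from h import *
plan((.499,-.2755,.15,5.3))
E
```

```text
t 21.05 pos [ 0.4309 -0.2601  0.3011] yaw 6.01 w 0.653 F [-0.1 -0.2 -0.6]
(0.499, -0.2755, 0.15, 5.3) -> [66.0, 22.4, 151.1] 0.012
```

```bash
python3 -m creep '20 7 40 0.012; 40 14 80 0.012; 60 20 115 0.012; 66 22.4 150 0.012; 66 22.4 151 0.012; 66 22.4 151 0.012; 66 22.4 151 0.012'
python3 - <<'E'
from h import *
s=read_state();im=get_image('wrist');cv2.imwrite('pics/w14.png',im)
plan((.499,-.2755,.0735,5.3))
E
```

```text
t: 21.75
tool_pos: [0.5002, -0.2759, 0.1532]
eef_rot: [0.999, 0.046, 0.002, 0.001]
ft_force: [-0.4, 0.1, 0.4]
width: 0.651
t 21.8 pos [ 0.5002 -0.2762  0.1534] yaw 5.31 w 0.649 F [ 0.2 -0.3 -0. ]
(0.499, -0.2755, 0.0735, 5.3) -> [-1.5, -1.1, 79.9] 0.0
```

View pics/w14.png

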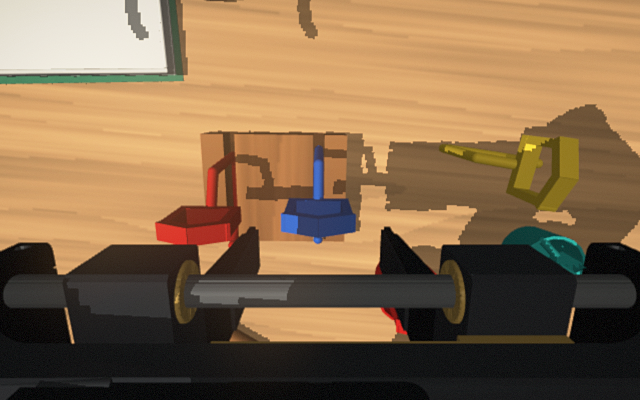

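```bash
python3 -m creep '-1 -1 20 0; -1 -1 40 0; -1 -1 60 0; -1 -1 80 0; -1 -1 80 0; -1 -1 80 0'
python3 -m creep '0 0 0 0; 0 0 0 0; 0 0 0 0; 0 0 0 0; 0 0 0 0; 0 0 0 0' 36 12
python3 - <<'E'
from h import *
s=read_state();im=get_image('wrist');cv2.imwrite('pics/w15.png',im)
im=get_image('side');crop(im,260,180,460,330,4,'s15.png')
plan()
E
```

```text
t: 22.4
tool_pos: [0.4984, -0.2753, 0.0718]
eef_rot: [0.999, 0.046, 0.001, 0.001]
ft_force: [-1.1, -0.2, 1.5]
width: 0.651
t: 23.0
tool_pos: [0.4987, -0.2754, 0.0714]
eef_rot: [0.999, 0.046, 0.001, 0.001]
ft_force: [-0.6, 0.4, 5.8]
width: 0.485
t 23.1 pos [ 0.4987 -0.2754  0.0714] yaw 5.26 w 0.486 F [-0.6 -1.   6.2]
```

View pics/w15.png

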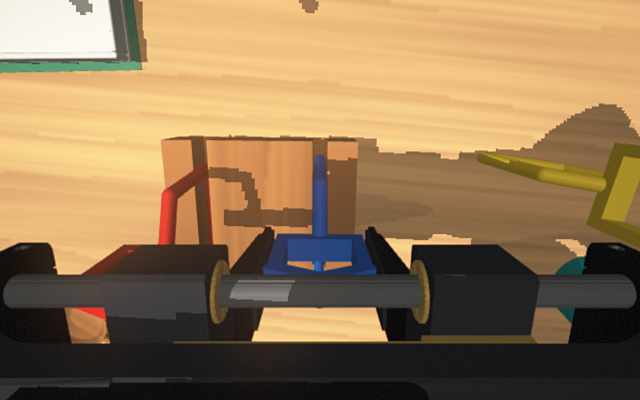

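View pics/s15.png

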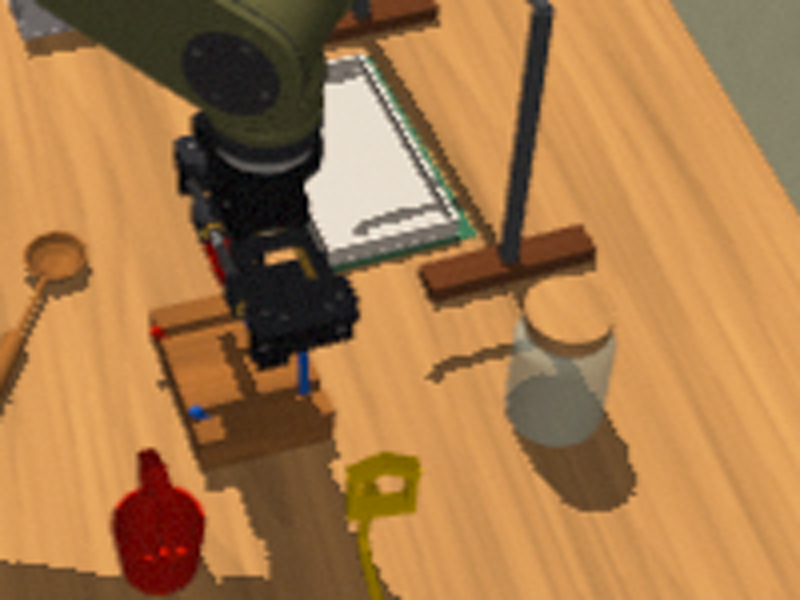

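```bash
python3 -m creep '0 0 -10 0; 0 0 -25 0; 0 0 -45 0; 0 0 -80 0; 0 0 -120 0; 0 0 -160 0; 0 0 -200 0; 0 0 -240 0' - 20
python3 - <<'E'
from h import *
s=read_state();im=get_image('wrist');cv2.imwrite('pics/w16.png',im)
im=get_image('side');crop(im,260,130,460,280,4,'s16.png')
plan()
E
```

```text
t: 23.9
tool_pos: [0.4972, -0.2742, 0.3122]
eef_rot: [0.999, 0.046, 0.0, -0.0]
ft_force: [0.8, -0.7, -1.3]
width: 0.482
t 24.0 pos [ 0.4998 -0.276   0.3188] yaw 5.27 w 0.483 F [-0.4 -0.2 -0.5]
```

View pics/w16.png

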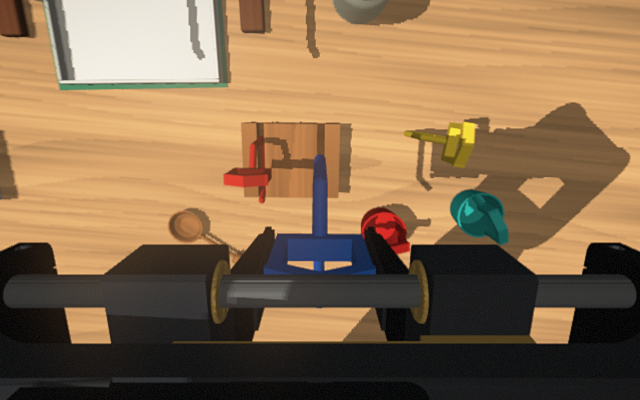

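View pics/s16.png

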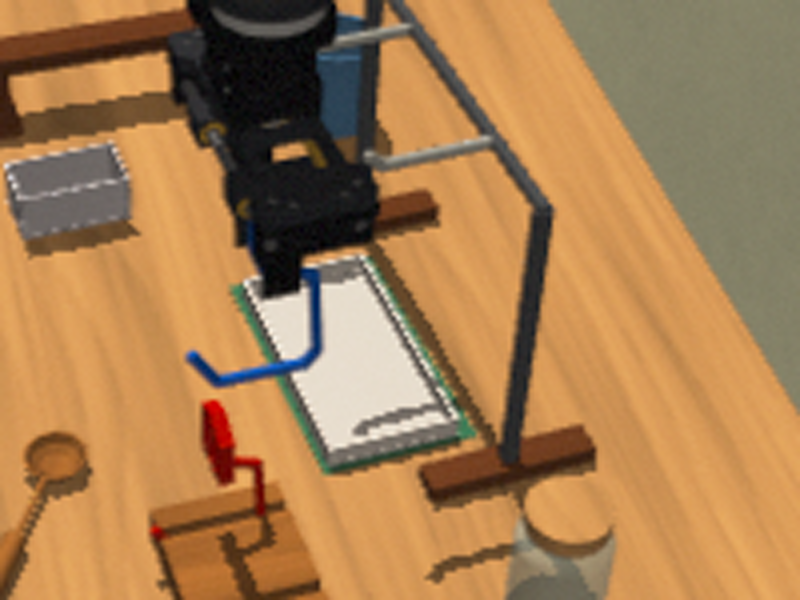

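```bash
python3 - <<'E'
from h import *
im=cv2.imread('pics/top0.png');crop(im,240,110,380,200,5.7,'t0h.png')
im=cv2.imread('pics/side0.png');crop(im,320,110,420,260,5,'s0h.png')
E
```

```text
(no output)
```

View pics/t0h.png

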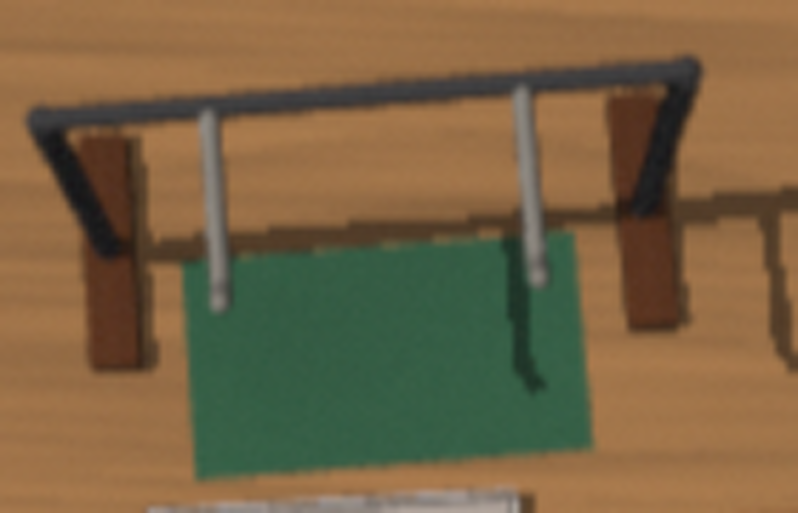

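View pics/s0h.png

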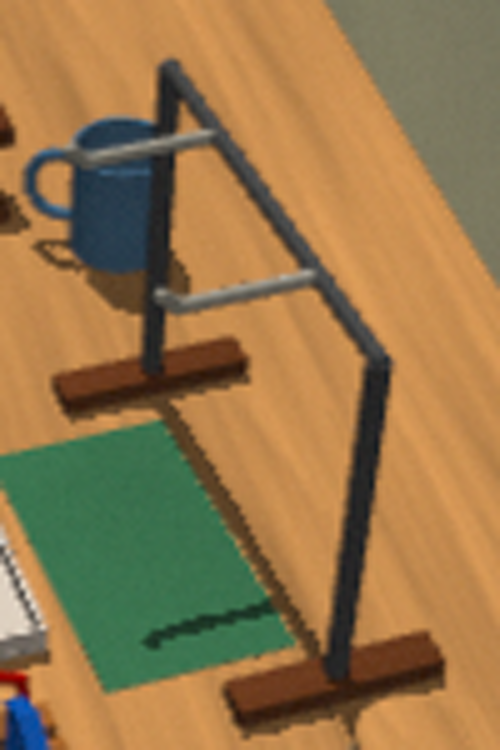

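```bash
cat > fit.py <<'E'
from h import *
from scipy.optimize import least_squares
ct=cam('top');cs=cam('side')
T=lambda a,b:(240+a/5.7,110+b/5.7)
S=lambda a,b:(320+a/5,110+b/5)
obs=[(ct,T(40,118),(.06,.155,.265)),(ct,T(690,70),(.06,-.155,.265)),(ct,T(219,303),(-.042,.075,.282)),(ct,T(538,280),(-.042,-.075,.282)),
(cs,S(168,67),(.06,.155,.265)),(cs,S(380,358),(.06,-.155,.265)),(cs,S(160,294),(-.042,-.075,.28)),(cs,S(76,157),(-.042,.075,.28))]
def f(p,full=False):
    x,y,th,dz=p;R=np.array([[np.cos(th),-np.sin(th),0],[np.sin(th),np.cos(th),0],[0,0,1]])
    return np.concatenate([w2p(c,R@np.array(q)+[x,y,dz])-np.array(o) for c,o,q in obs])
r=least_squares(f,[.645,-.018,.096,0]);print(r.x.round(4),np.degrees(r.x[2]));print(r.fun.reshape(-1,2).round(2))
x,y,th,_=r.x
for n,q in dict(L=.075,R=-.075).items():
    print(n,x-q*np.sin(th),y+q*np.cos(th),'tip',x-q*np.sin(th)-.042*np.cos(th),y+q*np.cos(th)-.042*np.sin(th))
E
python3 fit.py
```

```text
[ 0.6514 -0.0185  0.1092 -0.0062] 6.259148028668347
[[ 0.51 -0.13]
 [-0.94 -0.39]
 [ 0.21 -0.02]
 [ 0.25 -0.36]
 [ 0.75  0.73]
 [ 0.34  1.11]
 [-0.2  -0.01]
 [-1.85 -1.7 ]]
L 0.6432291854230983 0.056050967083843745 tip 0.6014795497954197 0.05147189240045198
R 0.6595830235780689 -0.0930548744435794 tip 0.6178333879503903 -0.09763394912697117
```

```bash
python3 - <<'E'
from h import *
plan((.5336,.0445,.222,6.0))
E
```

```text
t 24.0 pos [ 0.4998 -0.276   0.3188] yaw 5.27 w 0.483 F [-0.4 -0.2 -0.5]
(0.5336, 0.0445, 0.222, 6.0) -> [62.1, -316.8, 95.0] -0.013
```

```bash
python3 -m creep '8 -40 0 0; 16 -80 0 0; 24 -120 10 -0.013; 32 -160 20 -0.013; 40 -200 30 -0.013; 48 -240 45 -0.013; 56 -280 65 -0.013; 62 -316 88 -0.013'
python3 -m creep '0 0 0 0; 0 0 0 0; 0 0 0 0'
python3 - <<'E'
from h import *
im=get_image('side');crop(im,260,100,400,220,5.5,'s17.png')
im=get_image('top');crop(im,220,100,380,220,5,'t17.png')
s=read_state();im=get_image('wrist');cv2.imwrite('pics/w17.png',im)
plan((.5336,.0445,.222,6.0))
E
```

```text
t: 24.8
tool_pos: [0.5301, 0.0477, 0.2215]
eef_rot: [0.999, 0.053, 0.0, -0.0]
ft_force: [1.3, -0.4, -1.0]
width: 0.476
t: 25.1
tool_pos: [0.5307, 0.045, 0.2226]
eef_rot: [0.999, 0.052, 0.0, 0.0]
ft_force: [0.7, 0.0, -0.6]
width: 0.481
t 25.25 pos [0.531  0.0446 0.223 ] yaw 5.9 w 0.482 F [-0.2 -0.5 -1. ]
(0.5336, 0.0445, 0.222, 6.0) -> [2.6, 0.3, 1.0] -0.002
```

View pics/s17.png

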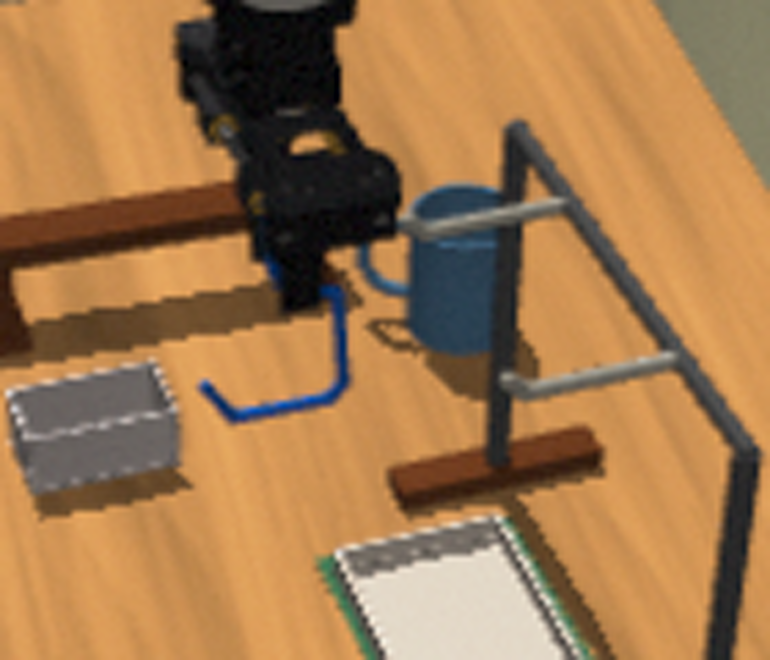

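View pics/w17.png

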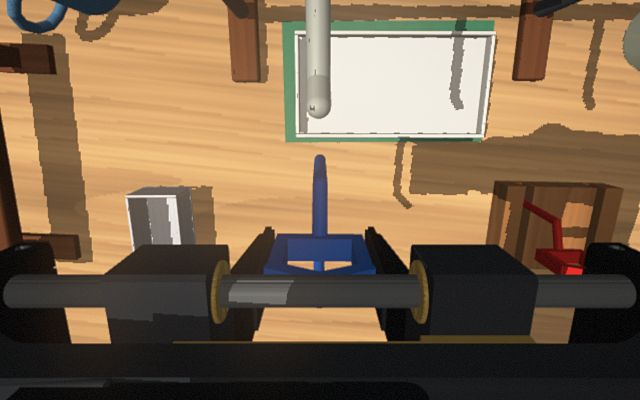

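```bash
python3 - <<'E'
from h import *
cs=cam('side');s=read_state();th=np.radians(6)
u=np.array([np.cos(th),np.sin(th),0]);o=s['tool_pos']-[0,0,.0654]
for n,p in dict(backtop=(.038,.090),backbot=(.038,.004),frontbend=(-.032,.004),fronttip=(-.052,.034)).items():
    print(n,((w2p(cs,o+u*p[0]+[0,0,p[1]])-[260,100])*5.5).round(1))
for n,p in dict(Ltip=(.6015,.0515,.28),Rtip=(.6178,-.0976,.28)).items(): print(n,((w2p(cs,p)-[260,100])*5.5).round(1))
E
```

```text
backtop [346.4 267.5]
backbot [344.5 388.9]
frontbend [228.4 413. ]
fronttip [193.4 378.4]
Ltip [403.8 209. ]
Rtip [505.4 368.8]
```

```bash
python3 -m creep '15 0 1 0; 30 0 1 0; 45 0 1 0; 55 0 1 0; 65 0 1 0; 75 0 1 0; 75 0 1 0'
python3 - <<'E'
from h import *
im=get_image('side');crop(im,260,100,400,220,5.5,'s18.png')
s=read_state();im=get_image('wrist');cv2.imwrite('pics/w18.png',im)
plan((.6432,.056,.222,6.0))
E
```

```text
t: 25.95
tool_pos: [0.6059, 0.0533, 0.2208]
eef_rot: [0.999, 0.052, 0.0, 0.0]
ft_force: [0.3, 0.3, -1.8]
width: 0.481
t 26.05 pos [0.6049 0.0534 0.2207] yaw 6.0 w 0.478 F [-0.1 -1.  -2.2]
(0.6432, 0.056, 0.222, 6.0) -> [38.3, 1.4, -1.3] 0.0
```

View pics/s18.png

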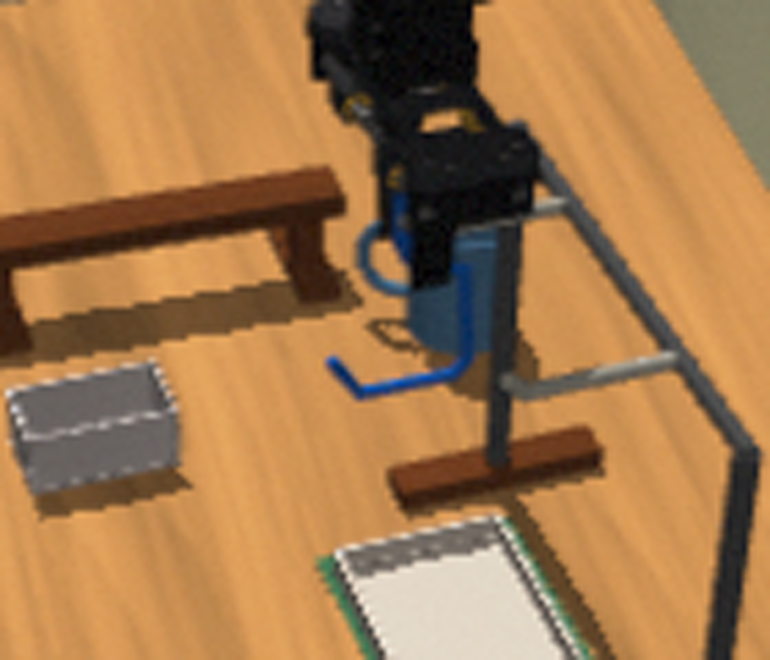

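View pics/w18.png

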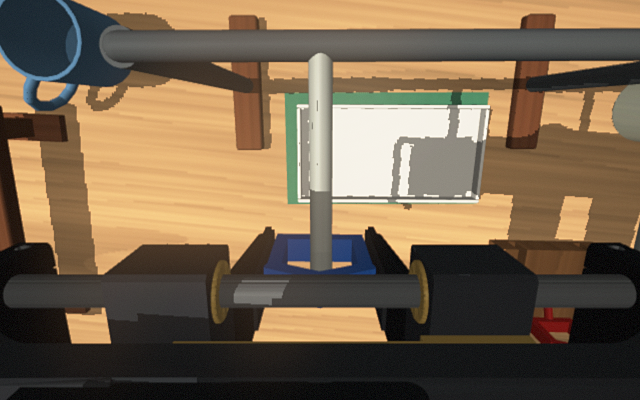

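```bash
python3 - <<'E'
from h import *
im=cv2.imread('pics/w18.png');crop(im,250,220,390,290,5.7,'w18c.png')
im=cv2.imread('pics/w17.png');crop(im,250,220,390,290,5.7,'w17c.png')
E
```

```text
(no output)
```

View pics/w18c.png

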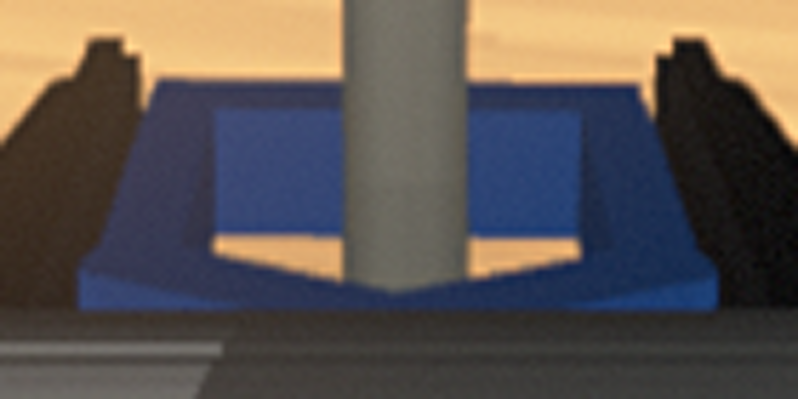

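View pics/w17c.png

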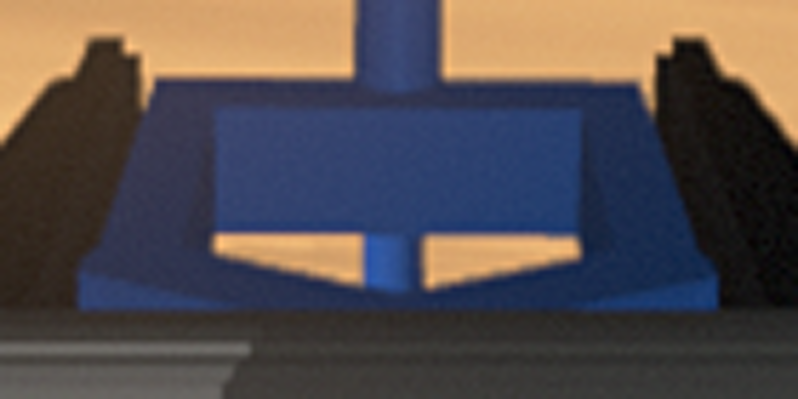

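```bash
python3 -m creep '10 0 -1 0; 20 0 -1 0; 30 0 -1 0; 36 1 -1 0; 36 1 -1 0; 36 1 4 0; 36 1 9 0; 36 1 9 0'
python3 -m creep '0 0 3 0; 0 0 6 0; 0 0 6 0'
python3 - <<'E'
from h import *
im=get_image('side');crop(im,260,100,400,220,5.5,'s19.png')
s=read_state();im=get_image('wrist');crop(im,250,120,390,290,3.5,'w19c.png')
plan((.6432,.056,.2034,6.0))
E
```

```text
t: 26.85
tool_pos: [0.6399, 0.0562, 0.2102]
eef_rot: [0.999, 0.052, -0.001, -0.0]
ft_force: [0.1, -0.6, -0.8]
width: 0.481
t: 27.15
tool_pos: [0.6406, 0.0562, 0.2053]
eef_rot: [0.999, 0.052, -0.0, -0.0]
ft_force: [0.0, 0.5, -0.8]
width: 0.479
t 27.25 pos [0.6409 0.0562 0.2058] yaw 6.0 w 0.479 F [-0.7 -0.  -1.6]
(0.6432, 0.056, 0.2034, 6.0) -> [2.3, 0.5, 2.4] 0.0
```

View pics/s19.png

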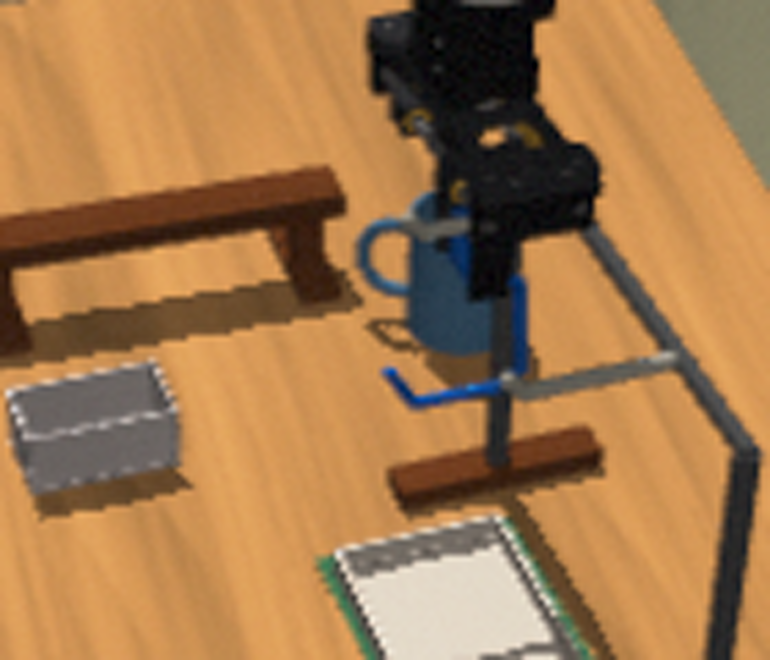

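View pics/w19c.png

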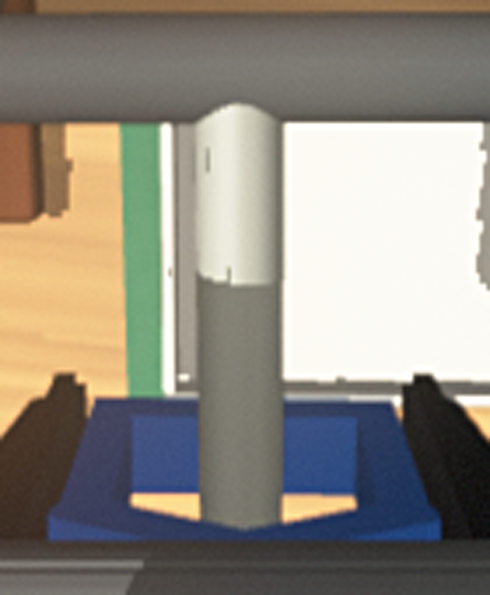

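Rod goes through the window, peak close to the rod top. Lower in 1 mm steps until force shows.

```bash
python3 -m creep '0 0 1 0; 0 0 2 0; 0 0 2 0'
python3 -m creep '0 0 1 0; 0 0 2 0; 0 0 2 0'
python3 -m creep '0 0 1 0; 0 0 1 0; 0 0 1 0'
```

```text
t: 27.55
tool_pos: [0.6411, 0.0562, 0.2042]
eef_rot: [0.999, 0.052, 0.0, 0.0]
ft_force: [-0.7, 0.7, 0.9]
width: 0.477
t: 27.85
tool_pos: [0.6413, 0.0562, 0.204]
eef_rot: [0.999, 0.052, 0.001, 0.0]
ft_force: [-2.7, -0.1, 4.9]
width: 0.48
t: 28.15
tool_pos: [0.6414, 0.0562, 0.2039]
eef_rot: [0.999, 0.052, 0.001, 0.0]
ft_force: [-5.0, 0.9, 9.0]
width: 0.481
```

```bash
python3 -m creep '0 0 -2 0; 0 0 -3 0; 0 0 -3 0'
python3 -m creep '0 0 0 0; 0 0 0 0; 0 0 0 0; 0 0 0 0; 0 0 0 0' 62
python3 -m creep '0 0 -15 0; 0 0 -35 0; 0 0 -60 0; 0 0 -90 0; 0 0 -120 0; 0 0 -120 0'
python3 - <<'E'
from h import *
im=get_image('side');crop(im,260,100,400,220,5.5,'s20.png')
s=read_state();im=get_image('wrist');cv2.imwrite('pics/w20.png',im)
plan()
E
```

```text
t: 28.45
tool_pos: [0.6412, 0.0563, 0.2041]
eef_rot: [0.999, 0.052, 0.0, -0.0]
ft_force: [0.3, -0.9, 1.9]
width: 0.48
t: 28.95
tool_pos: [0.6409, 0.0562, 0.2036]
eef_rot: [0.999, 0.052, -0.0, -0.0]
ft_force: [-0.2, -0.7, -0.1]
width: 0.652
t: 29.55
tool_pos: [0.6432, 0.0563, 0.3318]
eef_rot: [0.999, 0.052, 0.006, 0.0]
ft_force: [0.5, -0.5, 0.8]
width: 0.657
t 29.65 pos [0.6415 0.0563 0.3259] yaw 6.01 w 0.653 F [-0.3  0.  -0.8]
```

View pics/s20.png

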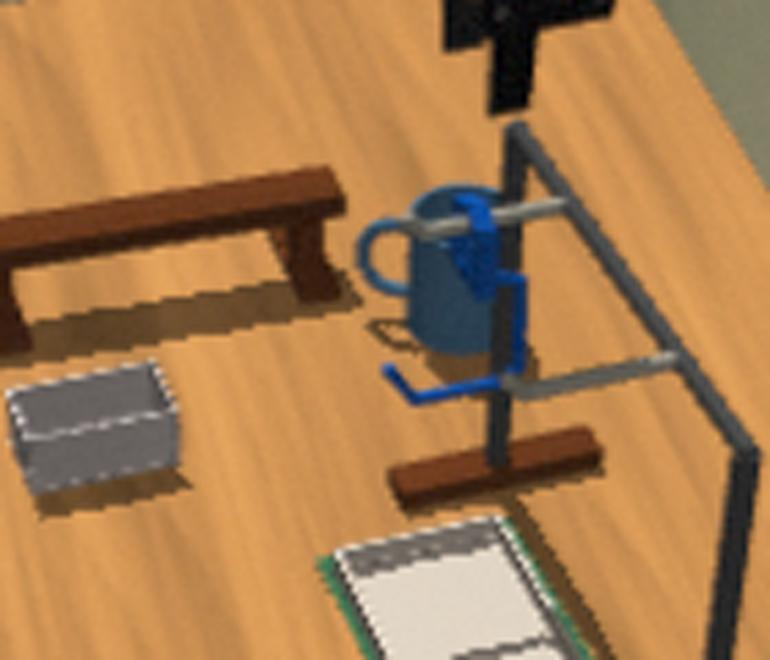

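View pics/w20.png

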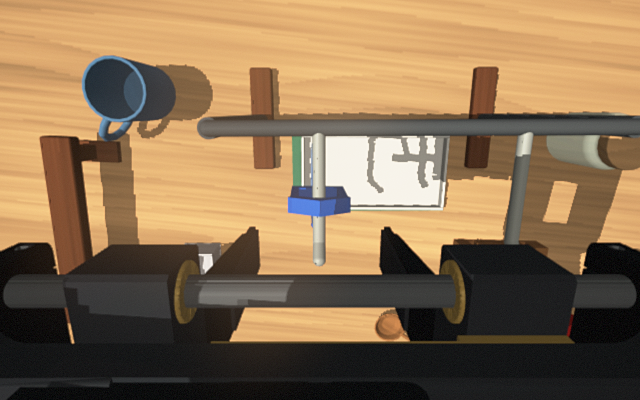

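```bash
python3 - <<'E'
from h import *
plan((.488,-.196,.326,5.3),(.488,-.196,.15,5.3))
im=get_image('top');cv2.imwrite('pics/t20.png',im);crop(im,380,170,480,260,7,'t20c.png')
im=get_image('side');cv2.imwrite('pics/s20.png',im);crop(im,270,260,390,380,6,'s20c.png')
E
```

```text
t 29.65 pos [0.6415 0.0563 0.3259] yaw 6.01 w 0.653 F [-0.3  0.  -0.8]
(0.488, -0.196, 0.326, 5.3) -> [-179.0, 234.8, -0.6] 0.012
(0.488, -0.196, 0.15, 5.3) -> [-179.6, 234.8, 175.4] 0.012
```

View pics/t20c.png

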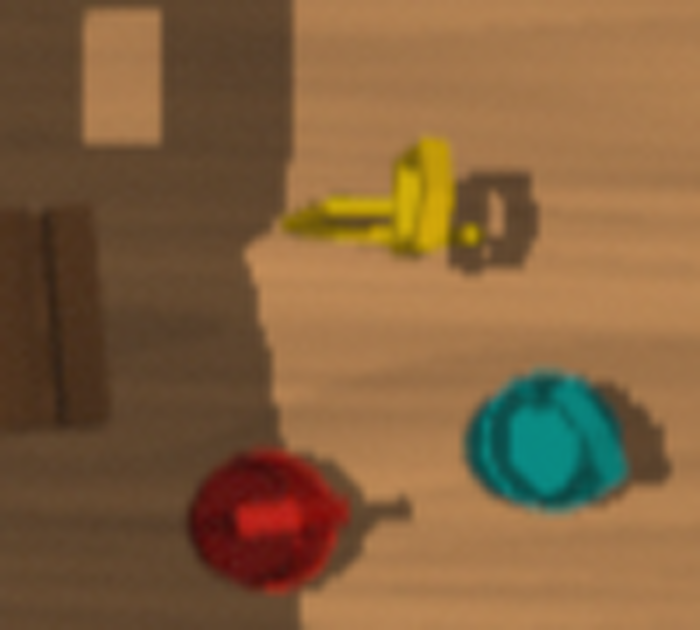

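View pics/s20c.png

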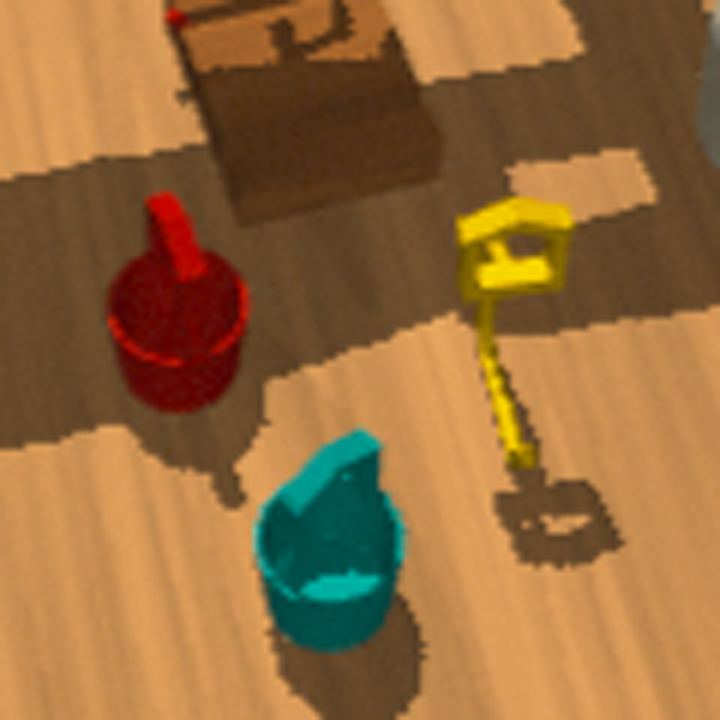

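```bash
python3 - <<'E'
from h import *
c=cam('top');f=lambda a,b,z:p2w(c,380+a/7,170+b/7,z).round(4)
print('yellow eye',f(430,140,.14),f(430,250,.14),'front/back low',f(290,222,.01),f(470,235,.01),f(285,222,.03))
print('cup rim ctr',f(266,520,.045),f(190,520,.045),f(340,520,.045),f(266,450,.045),f(266,592,.045))
print('bail',f(232,519,.1),f(345,510,.1))
E
```

```text
yellow eye [ 0.5652 -0.4206  0.14  ] [ 0.5183 -0.4199  0.14  ] front/back low [ 0.5475 -0.3924  0.01  ] [ 0.5438 -0.4757  0.01  ] [ 0.5445 -0.3853  0.03  ]
cup rim ctr [ 0.4081 -0.3722  0.045 ] [ 0.4071 -0.3384  0.045 ] [ 0.4091 -0.4051  0.045 ] [ 0.4392 -0.3724  0.045 ] [ 0.3764 -0.3719  0.045 ]
bail [ 0.4054 -0.3449  0.1   ] [ 0.4107 -0.3932  0.1   ]
```

```bash
python3 -m creep '-40 0 0 0; -75 20 0 0.012; -100 60 0 0.012; -125 100 0 0.012; -150 140 10 0.012; -170 180 50 0.012; -179.5 215 90 0.012; -179.5 235 130 0.012'
python3 -m creep '0 0 30 0; 0 0 44 0; 0 0 44 0; 0 0 44 0'
python3 - <<'E'
from h import *
s=read_state();im=get_image('wrist');cv2.imwrite('pics/w21.png',im)
plan((.488,-.196,.0715,5.3))
E
```

```text
t: 30.55
tool_pos: [0.4859, -0.194, 0.1994]
eef_rot: [0.999, 0.046, 0.0, 0.0]
ft_force: [1.2, 0.6, -0.3]
width: 0.653
t: 30.95
tool_pos: [0.4876, -0.192, 0.1577]
eef_rot: [0.999, 0.047, 0.0, 0.0]
ft_force: [0.3, -0.1, 0.4]
width: 0.656
t 31.0 pos [ 0.4882 -0.1922  0.1587] yaw 5.37 w 0.653 F [ 0.4 -0.9 -0.3]
(0.488, -0.196, 0.0715, 5.3) -> [-0.8, 3.6, 87.2] 0.001
```

View pics/w21.png

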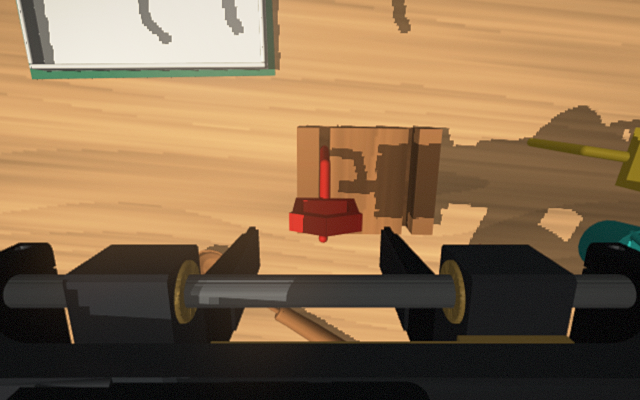

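```bash
python3 -m creep '0 4 25 0; 0 4 50 0; 0 4 70 0; 0 4 87 0; 0 4 87 0; 0 4 87 0'
python3 -m creep '0 0 0 0; 0 0 0 0; 0 0 0 0; 0 0 0 0; 0 0 0 0; 0 0 0 0' 36 20
python3 - <<'E'
from h import *
plan()
E
python3 -m creep '0 0 -10 0; 0 0 -25 0; 0 0 -45 0; 0 0 -80 0; 0 0 -120 0; 0 0 -160 0; 0 0 -160 0; 0 0 -160 0'
python3 - <<'E'
from h import *
s=read_state();im=get_image('wrist');cv2.imwrite('pics/w22.png',im);np.save('s22.npy',np.r_[s['tool_pos'],s['eef_rot']])
im=get_image('side');cv2.imwrite('pics/s22.png',im)
plan()
E
```

```text
t: 31.6
tool_pos: [0.4887, -0.1964, 0.0717]
eef_rot: [0.999, 0.047, 0.001, 0.001]
ft_force: [0.1, -1.0, -0.1]
width: 0.652
t: 32.2
tool_pos: [0.4884, -0.1967, 0.0712]
eef_rot: [0.999, 0.046, 0.001, 0.001]
ft_force: [0.1, -0.8, 5.8]
width: 0.479
t 32.2 pos [ 0.4884 -0.1967  0.0712] yaw 5.32 w 0.479 F [ 0.1 -0.8  5.8]
t: 33.0
tool_pos: [0.4878, -0.1963, 0.2316]
eef_rot: [0.999, 0.046, 0.001, 0.001]
ft_force: [0.4, 0.0, -1.4]
width: 0.479
t 33.1 pos [ 0.4864 -0.1957  0.2283] yaw 5.31 w 0.476 F [-1.1  0.5 -2. ]
```

View pics/w22.png

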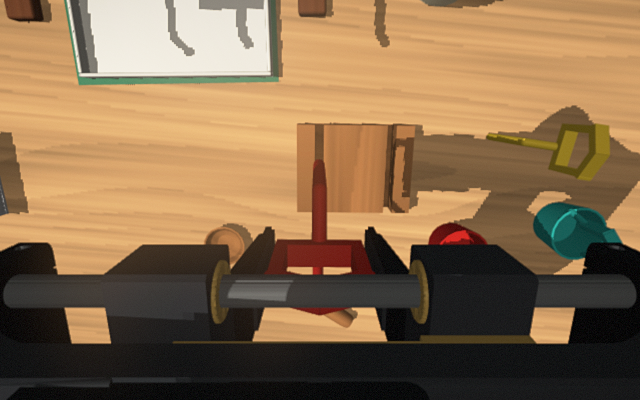

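View pics/s22.png

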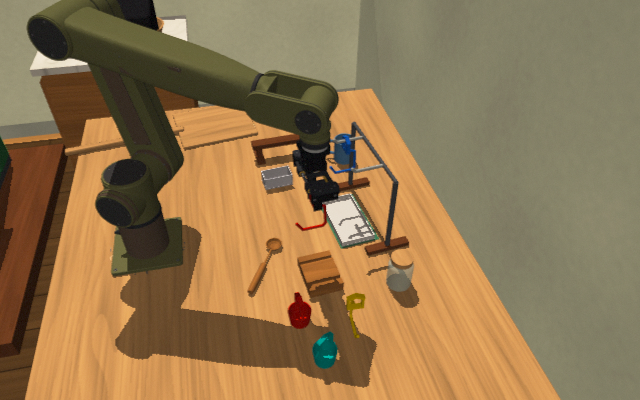

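```bash
python3 - <<'E'
from h import *
plan((.335,-.365,.23,5.3))
E
```

```text
t 33.1 pos [ 0.4864 -0.1957  0.2283] yaw 5.31 w 0.476 F [-1.1  0.5 -2. ]
(0.335, -0.365, 0.23, 5.3) -> [-166.5, 154.6, -1.6] 0.0
```

```bash
python3 -m creep '-28 26 -10 0; -56 52 -15 0; -84 78 -15 0; -112 104 -15 0; -140 130 -10 0; -166 154 -5 0; -166 154 -5 0; -166 154 -5 0'
python3 - <<'E'
from h import *
s=read_state();im=get_image('wrist');cv2.imwrite('pics/w23.png',im);np.save('s23.npy',np.r_[s['tool_pos'],s['eef_rot']])
plan()
E
```

```text
t: 33.9
tool_pos: [0.3354, -0.3643, 0.2326]
eef_rot: [0.999, 0.045, -0.001, -0.002]
ft_force: [0.5, -0.3, -1.8]
width: 0.478
t 33.95 pos [ 0.336  -0.3641  0.2332] yaw 5.29 w 0.478 F [ 0.1 -0.  -1.6]
```

View pics/w23.png

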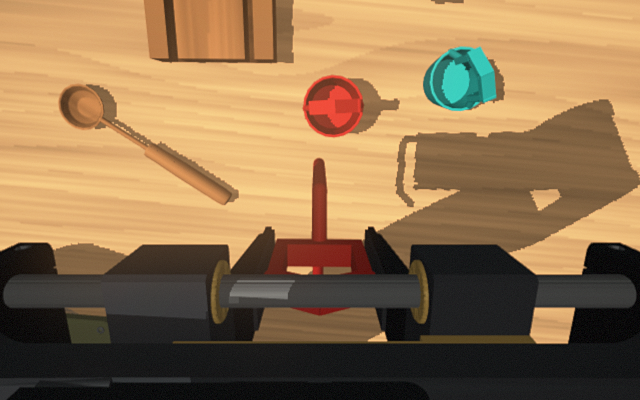

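The red cup (333,105), colour red with a peaked bail, is the one meant; the turquoise one (462,78) is the look-alike. Enlarging to confirm and measure.

```bash
python3 - <<'E'
from h import *
im=cv2.imread('pics/w23.png');crop(im,295,65,375,145,8,'w23c.png')
E
```

```text
(no output)
```

View pics/w23c.png

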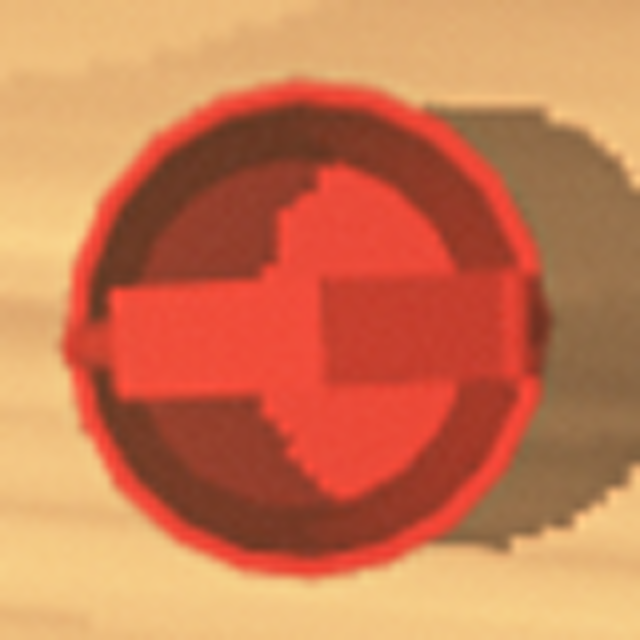

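```bash
python3 - <<'E'
from h import *
v=np.load('s23.npy');c=cam('wrist',dict(tool_pos=v[:3],eef_rot=v[3:]))
f=lambda a,b,z:p2w(c,295+a/8,65+b/8,z)
print('rim',f(306,328,.045).round(4),'ridge',f(320,333,.106).round(4))
a,b=f(112,343,.0955),f(512,325,.0955);print(a.round(4),b.round(4),(a+b)/2,np.linalg.norm(a-b),np.degrees(np.arctan2(b[0]-a[0],-(b[1]-a[1]))))
E
```

```text
rim [ 0.4087 -0.3719  0.045 ] ridge [ 0.4079 -0.3715  0.106 ]
[ 0.4046 -0.3484  0.0955] [ 0.4108 -0.3935  0.0955] [ 0.40772025 -0.37094715  0.0955    ] 0.04543226370773929 7.77366129870021
```

```bash
python3 - <<'E'
from h import *
plan((.497,-.3593,.233,7.8),(.497,-.3593,.118,7.8))
E
```

```text
t 33.95 pos [ 0.336  -0.3641  0.2332] yaw 5.29 w 0.478 F [ 0.1 -0.  -1.6]
(0.497, -0.3593, 0.233, 7.8) -> [160.7, 10.1, -0.0] -0.044
(0.497, -0.3593, 0.118, 7.8) -> [160.9, 10.4, 115.0] -0.044
```

```bash
python3 -m creep '40 2 0 -0.02; 80 5 0 -0.044; 120 8 0 -0.044; 161 10.4 0 -0.044; 161 10.4 40 -0.044; 161 10.4 80 -0.044; 161 10.4 114 -0.044; 161 10.4 114 -0.044'
python3 -m creep '0 0 0 0; 0 0 0 0; 0 0 0 0'
python3 - <<'E'
from h import *
im=get_image('side');cv2.imwrite('pics/s24.png',im);crop(im,240,240,390,360,5,'s24c.png')
im=get_image('top');crop(im,350,170,470,280,6,'t24c.png')
plan((.497,-.3593,.118,7.8))
cs=cam('side');s=read_state();th=yaw(s)
u=np.array([np.cos(th),np.sin(th),0]);o=s['tool_pos']-[0,0,.0652]
for n,p in dict(backtop=(.038,.090),backbot=(.038,.004),frontbend=(-.032,.004),fronttip=(-.052,.034)).items():
    print(n,((w2p(cs,o+u*p[0]+[0,0,p[1]])-[240,240])*5).round(1))
print('bail peak',((w2p(cs,[.408,-.3715,.106])-[240,240])*5).round(1),'mouth ctr',((w2p(cs,[.408,-.3715,.045])-[240,240])*5).round(1))
E
```

```text
t: 34.75
tool_pos: [0.4949, -0.3557, 0.1135]
eef_rot: [0.998, 0.07, -0.005, -0.005]
ft_force: [0.2, 1.2, -1.6]
width: 0.482
t: 35.05
tool_pos: [0.4992, -0.3614, 0.124]
eef_rot: [0.998, 0.068, 0.002, 0.002]
ft_force: [-0.3, 0.3, -1.3]
width: 0.478
t 35.15 pos [ 0.4986 -0.3612  0.1232] yaw 7.84 w 0.477 F [-0.6 -0.2 -1. ]
(0.497, -0.3593, 0.118, 7.8) -> [-1.4, -2.1, 5.1] 0.001
backtop [529.3 159.1]
backbot [522.5 262.7]
frontbend [401.2 299.5]
fronttip [365.9 275.1]
bail peak [293.  276.5] mouth ctr [295.3 347.6]
```

View pics/s24c.png

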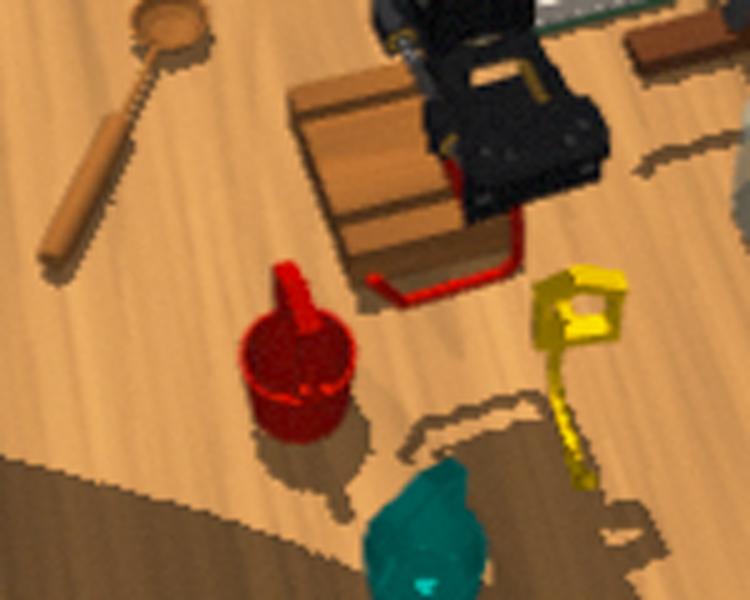

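View pics/t24c.png

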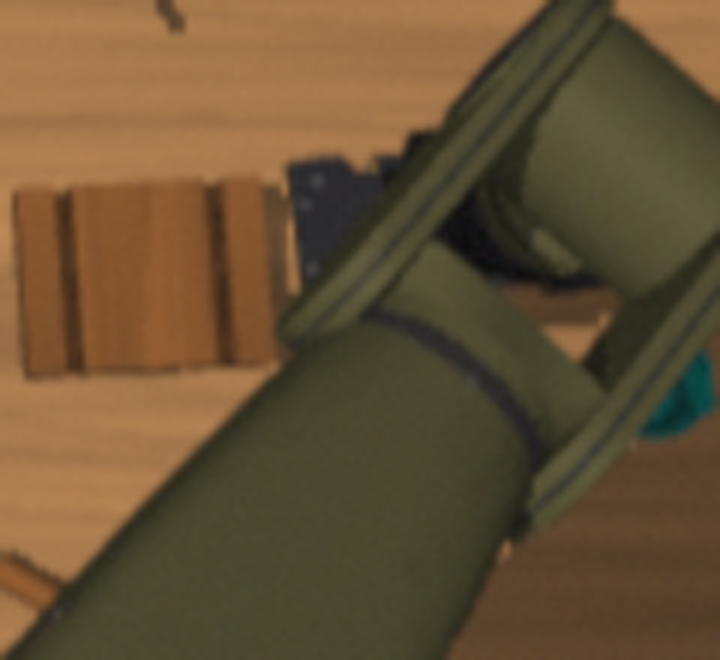

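```bash
python3 -m creep '0 0 0 0; 0 0 0 0; 0 0 0 0; 0 0 0 0'
python3 - <<'E'
from h import *
plan((.497,-.3593,.118,7.8),(.408+.9907*.018,-.3715+.1357*.018,.118,7.8))
E
```

```text
t: 35.55
tool_pos: [0.4975, -0.3604, 0.1208]
eef_rot: [0.998, 0.068, -0.0, -0.0]
ft_force: [-0.2, 0.2, -1.8]
width: 0.48
t 35.55 pos [ 0.4975 -0.3604  0.1208] yaw 7.83 w 0.48 F [-0.2  0.2 -1.8]
(0.497, -0.3593, 0.118, 7.8) -> [-0.4, -1.2, 2.8] 0.001
(0.42583259999999995, -0.3690574, 0.118, 7.8) -> [-72.2, -1.2, 2.8] 0.001
```

Lower to the threading height, then go in slowly, watching the force.

```bash
python3 -m creep '0 -1 2 0; -8 -1 2 0; -16 -1 2 0; -24 -1 2 0; -32 -1 2 0; -40 -1 2 0; -48 -1 2 0; -48 -1 2 0'
python3 - <<'E'
from h import *
im=get_image('side');crop(im,240,240,390,360,5,'s25c.png')
plan((.408+.9907*.018,-.3715+.1357*.018,.118,7.8))
E
```

```text
t: 36.35
tool_pos: [0.4489, -0.3661, 0.1188]
eef_rot: [0.998, 0.068, -0.0, -0.0]
ft_force: [-0.6, -0.4, -0.8]
width: 0.48
t 36.4 pos [ 0.4495 -0.3661  0.1189] yaw 7.79 w 0.481 F [-0.4  0.5 -1.8]
(0.42583259999999995, -0.3690574, 0.118, 7.8) -> [-23.8, -0.2, 0.9] -0.0
```

View pics/s25c.png

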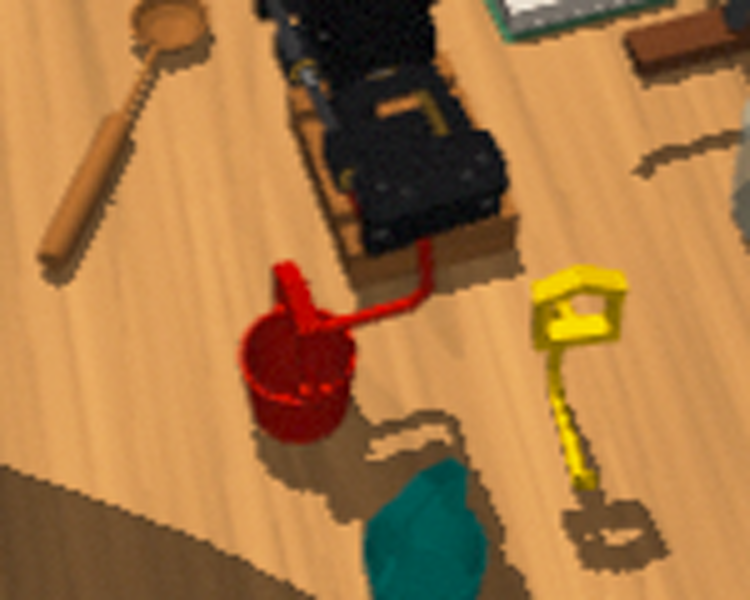

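```bash
python3 -m creep '-8 0 0 0; -16 0 0 0; -24 0 0 0; -24 0 0 0; -24 0 0 0'
python3 - <<'E'
from h import *
im=get_image('side');crop(im,240,240,390,360,5,'s26c.png')
plan((.408+.9907*.018,-.3715+.1357*.018,.118,7.8))
E
```

```text
t: 36.9
tool_pos: [0.426, -0.3693, 0.1189]
eef_rot: [0.998, 0.068, 0.0, 0.0]
ft_force: [0.2, 0.4, -1.9]
width: 0.481
t 36.95 pos [ 0.4262 -0.3693  0.1189] yaw 7.82 w 0.481 F [-0.7 -0.5 -0.6]
(0.42583259999999995, -0.3690574, 0.118, 7.8) -> [-0.3, -0.3, 0.9] 0.0
```

View pics/s26c.png

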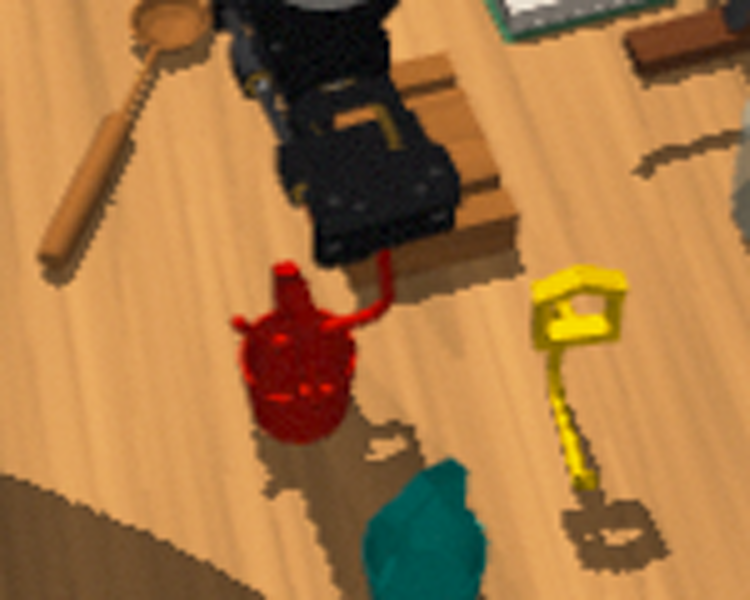

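```bash
python3 -m creep '0 0 -10 0; 0 0 -20 0; 0 0 -30 0; 0 0 -36 0; 0 0 -42 0; 0 0 -48 0; 0 0 -55 0; 0 0 -65 0' - 30
python3 -m creep '0 0 -10 0; 0 0 -10 0; 0 0 -10 0'
python3 - <<'E'
from h import *
im=get_image('side');crop(im,240,220,390,340,5,'s27c.png')
plan()
E
```

```text
t: 37.75
tool_pos: [0.4258, -0.3688, 0.1836]
eef_rot: [0.998, 0.068, -0.001, -0.001]
ft_force: [0.2, -0.5, -2.1]
width: 0.473
t: 38.05
tool_pos: [0.4263, -0.3694, 0.1943]
eef_rot: [0.998, 0.068, 0.0, 0.0]
ft_force: [-0.2, -0.2, -2.6]
width: 0.477
t 38.1 pos [ 0.4261 -0.3691  0.1936] yaw 7.84 w 0.476 F [ 0.   0.3 -0.5]
```

View pics/s27c.png

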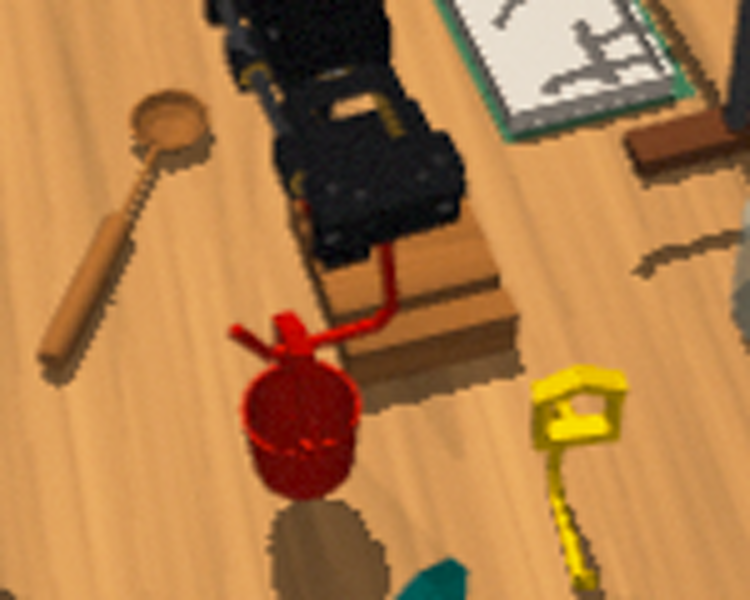

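```bash
python3 - <<'E'
from h import *
plan((.550,-.1045,.2215,6.0),(.550,-.1045,.25,6.0))
E
```

```text
t 38.1 pos [ 0.4261 -0.3691  0.1936] yaw 7.84 w 0.476 F [ 0.   0.3 -0.5]
(0.55, -0.1045, 0.2215, 6.0) -> [158.8, -245.2, -27.8] 0.032
(0.55, -0.1045, 0.25, 6.0) -> [158.8, -245.2, -56.3] 0.032
```

```bash
python3 -m creep '0 0 -10 0; 0 0 -25 0; 4 -6 -35 0.01; 12 -18 -40 0.02; 22 -34 -40 0.032; 34 -52 -40 0.032; 46 -71 -40 0.032; 58 -90 -40 0.032'
python3 -m creep '12 -19 0 0; 24 -38 0 0; 36 -57 0 0; 48 -76 0 0; 60 -94 0 0; 72 -111 0 0; 82 -126 0 0; 90 -139 0 0'
python3 -m creep '6 -9 3 0; 10 -14 6 0; 11 -16 9 0; 11 -16 12 0; 11 -16 12 0; 11 -16 12 0; 11 -16 12 0'
python3 - <<'E'
from h import *
im=get_image('side');crop(im,270,110,420,230,5,'s28c.png')
s=read_state();im=get_image('wrist');cv2.imwrite('pics/w28.png',im)
plan((.550,-.1045,.2215,6.0))
E
```

```text
t: 38.9
tool_pos: [0.4721, -0.2711, 0.2352]
eef_rot: [0.999, 0.052, 0.001, 0.0]
ft_force: [-0.4, -0.3, -1.0]
width: 0.472
t: 39.7
tool_pos: [0.5471, -0.1232, 0.2351]
eef_rot: [0.999, 0.053, 0.001, 0.0]
ft_force: [0.4, -0.4, -2.8]
width: 0.478
t: 40.4
tool_pos: [0.5555, -0.1078, 0.2219]
eef_rot: [0.999, 0.052, 0.0, 0.0]
ft_force: [-0.4, -0.1, -3.2]
width: 0.478
t 40.5 pos [ 0.5556 -0.1077  0.222 ] yaw 5.98 w 0.476 F [ 0.8  0.  -3. ]
(0.55, -0.1045, 0.2215, 6.0) -> [-5.2, -3.8, 0.5] -0.0
```

View pics/s28c.png

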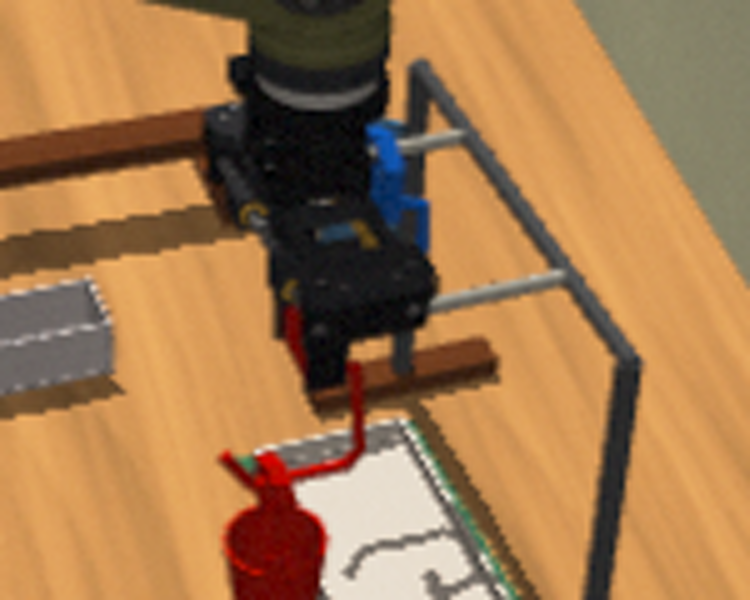

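View pics/w28.png

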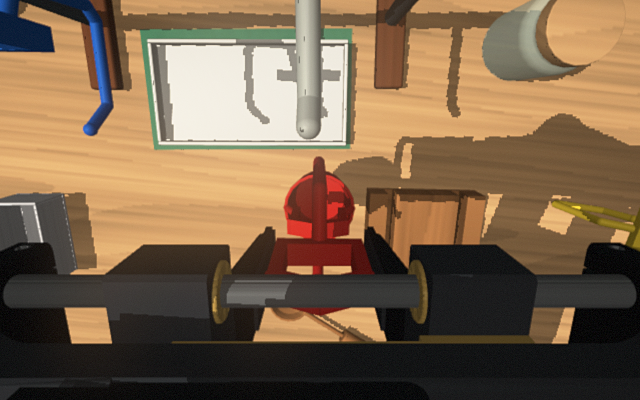

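```bash
python3 -m creep '0 -2 0 0; 0 -4.3 0 0; 6 -4.3 0 0; 14 -4.3 0 0; 22 -4.3 0 0; 30 -4.3 0 0; 34 -4.3 0 0; 34 -4.3 0 0'
python3 - <<'E'
from h import *
s=read_state();im=get_image('wrist');crop(im,230,100,410,290,3.2,'w29c.png')
plan((.6596,-.093,.2215,6.0))
E
```

```text
t: 41.3
tool_pos: [0.5895, -0.0994, 0.2215]
eef_rot: [0.999, 0.053, -0.0, -0.0]
ft_force: [0.3, -0.5, -1.6]
width: 0.478
t 41.35 pos [ 0.5892 -0.0995  0.2215] yaw 6.02 w 0.474 F [-0.8 -0.1 -2.3]
(0.6596, -0.093, 0.2215, 6.0) -> [70.7, 0.9, -0.0] 0.0
```

View pics/w29c.png

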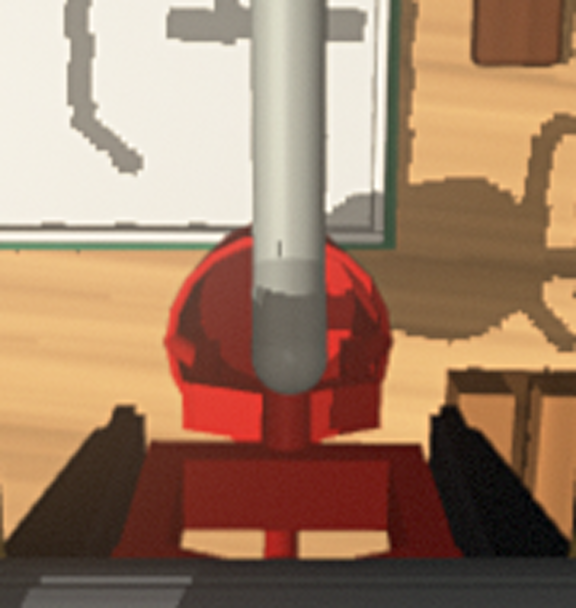

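```bash
python3 -m creep '6 0 1 0; 13 0 1 0; 20 0 1 0; 26 0 1 0; 30 0 1 0; 30 0 1 0'
python3 - <<'E'
from h import *
s=read_state();im=get_image('wrist');crop(im,230,100,410,290,3.2,'w30c.png')
im=get_image('side');crop(im,270,110,420,230,5,'s30c.png')
plan((.6596,-.093,.2215,6.0))
E
```

```text
t: 41.95
tool_pos: [0.6192, -0.0964, 0.2206]
eef_rot: [0.999, 0.053, -0.0, -0.0]
ft_force: [0.3, -0.1, -2.0]
width: 0.478
t 42.05 pos [ 0.6188 -0.0964  0.2207] yaw 6.01 w 0.475 F [-0.3  1.1 -2.3]
(0.6596, -0.093, 0.2215, 6.0) -> [41.0, 0.9, -0.9] 0.0
```

View pics/w30c.png

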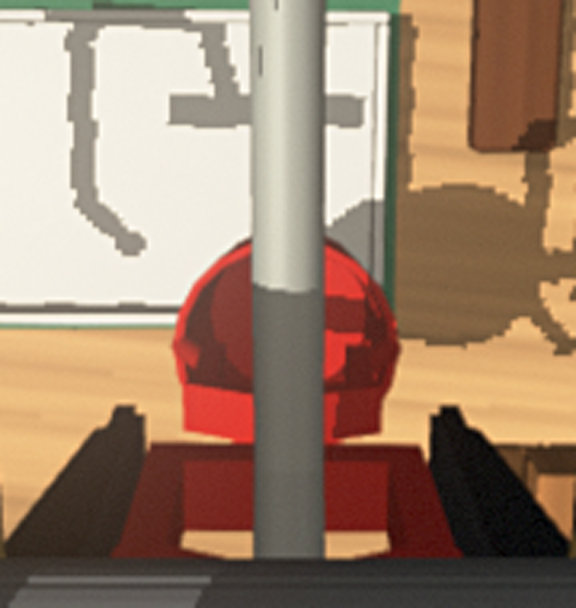

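View pics/s30c.png

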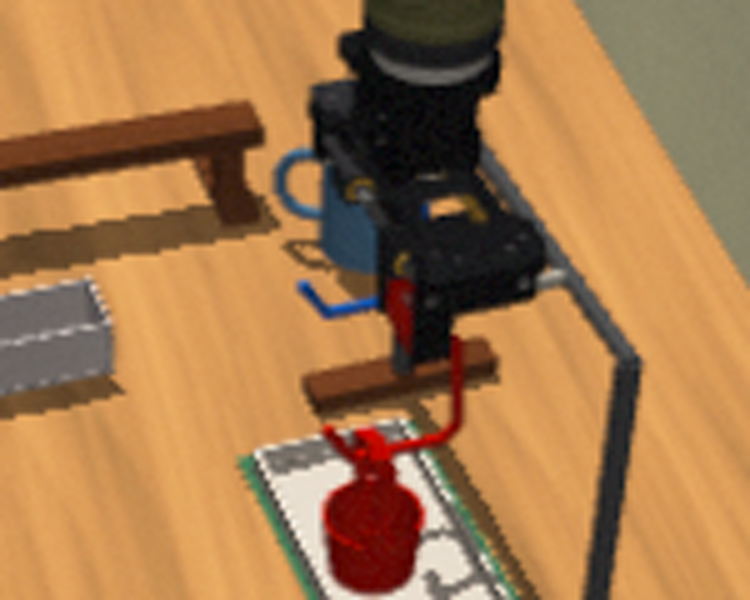

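```bash
python3 -m creep '7 0 -1 0; 15 0 -1 0; 23 0 -1 0; 31 0 -1 0; 37 1 -1 0; 40 1 -1 0; 40 1 -1 0; 40 1 -1 0'
python3 - <<'E'
from h import *
s=read_state();im=get_image('wrist');crop(im,230,100,410,290,3.2,'w31c.png')
plan((.6596,-.093,.204,6.0))
E
python3 -m creep '0 0 4 0; 0 0 8 0; 0 0 12 0; 0 0 15 0; 0 0 15 0'
python3 -m creep '0 0 1 0; 0 0 2 0; 0 0 2 0'
```

```text
t: 42.85
tool_pos: [0.6586, -0.0932, 0.2217]
eef_rot: [0.999, 0.052, -0.0, -0.0]
ft_force: [0.8, -0.6, -3.1]
width: 0.48
t 42.9 pos [ 0.6585 -0.0932  0.2217] yaw 6.0 w 0.476 F [-0.2  0.1 -1.9]
(0.6596, -0.093, 0.204, 6.0) -> [1.2, -0.1, 17.7] 0.0
t: 43.4
tool_pos: [0.6582, -0.0932, 0.2058]
eef_rot: [0.999, 0.052, -0.001, -0.0]
ft_force: [-0.9, 0.3, -1.6]
width: 0.475
t: 43.7
tool_pos: [0.6587, -0.0932, 0.2048]
eef_rot: [0.999, 0.052, 0.0, 0.0]
ft_force: [0.2, -0.4, -0.5]
width: 0.474
```

View pics/w31c.png

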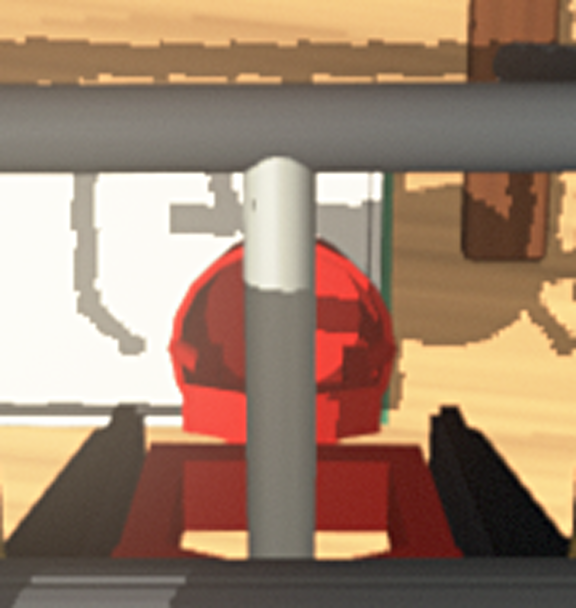

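```bash
python3 -m creep '0 0 1 0; 0 0 1 0; 0 0 1 0'
python3 -m creep '0 0 1 0; 0 0 1 0; 0 0 1 0'
```

```text
t: 44.0
tool_pos: [0.6588, -0.0933, 0.2042]
eef_rot: [0.999, 0.052, 0.0, 0.0]
ft_force: [0.3, -0.0, -0.7]
width: 0.476
t: 44.3
tool_pos: [0.659, -0.0933, 0.204]
eef_rot: [0.999, 0.052, 0.001, 0.0]
ft_force: [-2.7, 0.0, 4.7]
width: 0.476
```

Seated (contact at 0.204, same as blue). Ease off, release gently, withdraw.

```bash
python3 -m creep '0 0 -1 0; 0 0 -1 0; 0 0 -1 0; 0 0 -1 0'
python3 -m creep '0 0 0 0; 0 0 0 0; 0 0 0 0; 0 0 0 0; 0 0 0 0' 62
python3 -m creep '0 0 -15 0; 0 0 -35 0; 0 0 -60 0; 0 0 -90 0; 0 0 -120 0; 0 0 -140 0; 0 0 -140 0'
python3 - <<'E'
from h import *
im=get_image('side');crop(im,290,110,420,240,6,'s32c.png')
s=read_state();im=get_image('wrist');cv2.imwrite('pics/w32.png',im)
im=get_image('top');cv2.imwrite('pics/t32.png',im)
plan()
E
```

```text
t: 44.7
tool_pos: [0.6589, -0.0933, 0.204]
eef_rot: [0.999, 0.052, 0.0, 0.0]
ft_force: [-0.5, 0.4, 3.1]
width: 0.475
t: 45.2
tool_pos: [0.6585, -0.0932, 0.2034]
eef_rot: [0.999, 0.052, -0.0, -0.0]
ft_force: [-0.8, -0.0, -0.5]
width: 0.651
t: 45.9
tool_pos: [0.6602, -0.0935, 0.35]
eef_rot: [0.999, 0.052, 0.004, 0.001]
ft_force: [0.0, 0.6, -0.2]
width: 0.654
t 46.05 pos [ 0.6583 -0.0932  0.3428] yaw 6.0 w 0.653 F [-1.1  0.3 -0.7]
```

View pics/s32c.png

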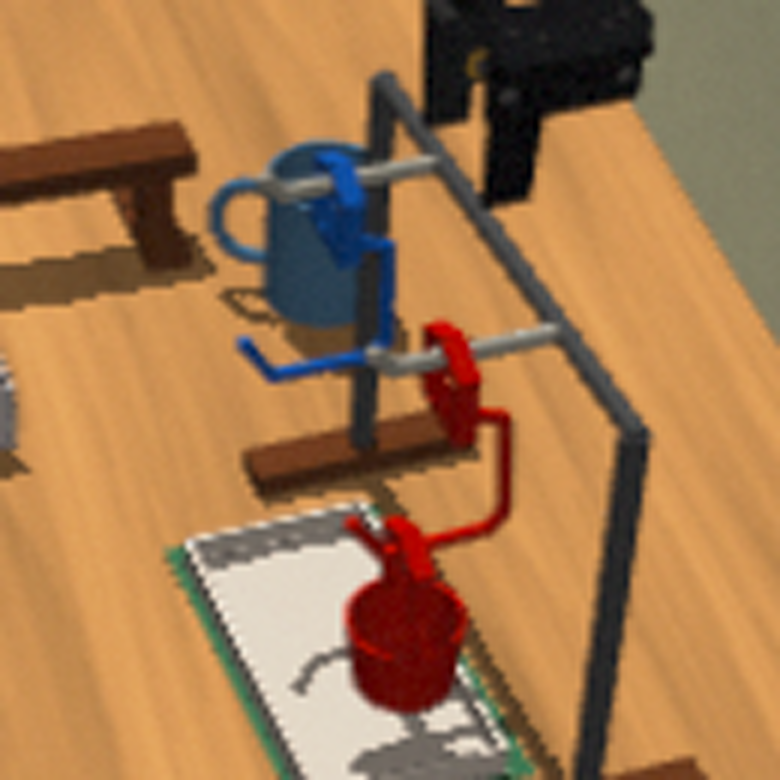

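View pics/w32.png

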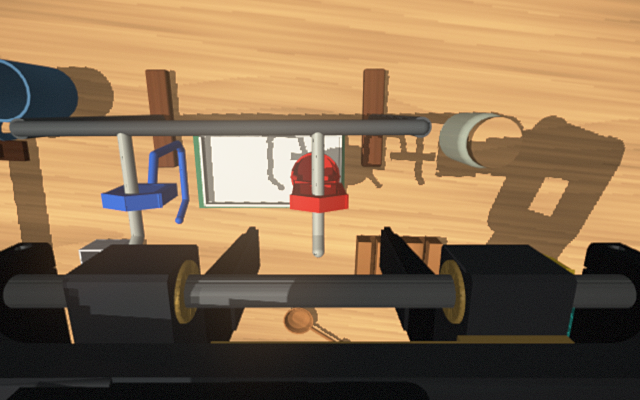

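```bash
python3 - <<'E'
from h import *
plan((.37,.26,.343,5.0),(.37,.26,.28,5.0))
E
```

```text
t 46.05 pos [ 0.6583 -0.0932  0.3428] yaw 6.0 w 0.653 F [-1.1  0.3 -0.7]
(0.37, 0.26, 0.343, 5.0) -> [-249.8, -381.4, 0.3] 0.017
(0.37, 0.26, 0.28, 5.0) -> [-249.7, -381.4, 63.3] 0.017
```

```bash
python3 -m creep '-45 0 0 0; -90 -10 0 0; -125 -45 0 0; -145 -90 0 0; -165 -135 0 0; -182 -180 0 0; -200 -225 0 0; -215 -270 0 0' 80
python3 -m creep '-12 -40 20 0; -24 -80 40 0.017; -35 -111 60 0.017; -35 -111 60 0.017; -35 -111 60 0.017'
python3 - <<'E'
from h import *
s=read_state();im=get_image('wrist');cv2.imwrite('pics/w33.png',im);np.save('s33.npy',np.r_[s['tool_pos'],s['eef_rot']])
plan()
E
```

```text
t: 46.85
tool_pos: [0.4146, 0.154, 0.3417]
eef_rot: [0.999, 0.052, -0.001, 0.0]
ft_force: [0.9, 0.3, 0.0]
width: 0.846
t: 47.35
tool_pos: [0.3691, 0.2593, 0.2817]
eef_rot: [0.999, 0.045, -0.002, 0.001]
ft_force: [0.1, -0.2, -0.3]
width: 0.84
t 47.4 pos [0.37   0.259  0.2829] yaw 5.04 w 0.84 F [ 0.1 -0.5  0.7]
```

View pics/w33.png

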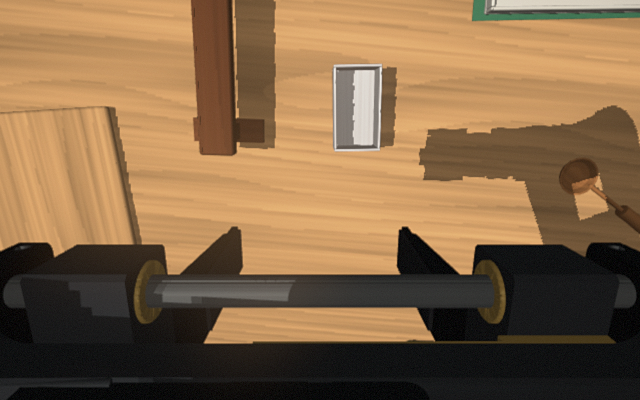

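```bash
python3 - <<'E'
from h import *
im=cv2.imread('pics/w33.png');crop(im,180,0,400,170,3.6,'w33c.png')
E
```

```text
(no output)
```

View pics/w33c.png

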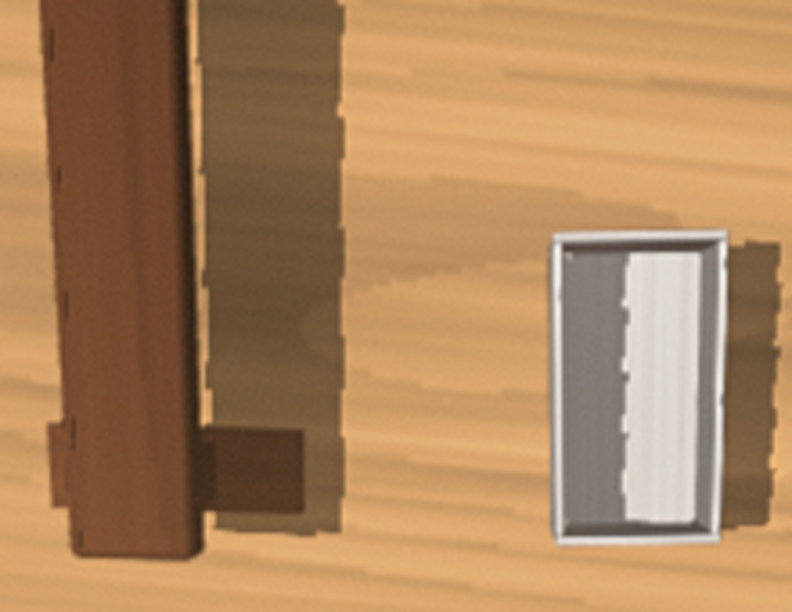

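```bash
python3 - <<'E'
from h import *
v=np.load('s33.npy');c=cam('wrist',dict(tool_pos=v[:3],eef_rot=v[3:]))
f=lambda a,b,z:p2w(c,180+a/3.6,b/3.6,z)[:2]
P=np.array([f(a,b,.045) for a,b in [(552,232),(727,230),(719,541),(556,545)]]);print(P.round(4),P.mean(0).round(4))
e=P[0]-P[3]+P[1]-P[2];print('tin yaw',np.degrees(np.arctan2(e[1],e[0])),np.hypot(*e)/2)
l=[f(75,550,.07),f(42,10,.07)];r=[f(193,545,.07),f(178,10,.07)]
print('ledge L',np.round(l,4),'R',np.round(r,4))
for q in (l,r): d=q[1]-q[0];print(np.degrees(np.arctan2(d[1],d[0])))
ct=cam('top');im=cv2.imread('pics/t32.png');crop(im,150,140,260,260,6,'t32l.png')
plan()
E
```

```text
[[0.4884 0.2532]
 [0.4941 0.1978]
 [0.3958 0.1871]
 [0.3894 0.2419]] [0.4419 0.22  ]
tin yaw 6.370020556254094 0.09923377971693528
ledge L [[0.3769 0.3959]
 [0.5321 0.4064]] R [[0.3819 0.3584]
 [0.5357 0.3674]]
3.8947892909453037
3.3329029282017544
t 47.4 pos [0.37   0.259  0.2829] yaw 5.04 w 0.84 F [ 0.1 -0.5  0.7]
```

View pics/t32l.png

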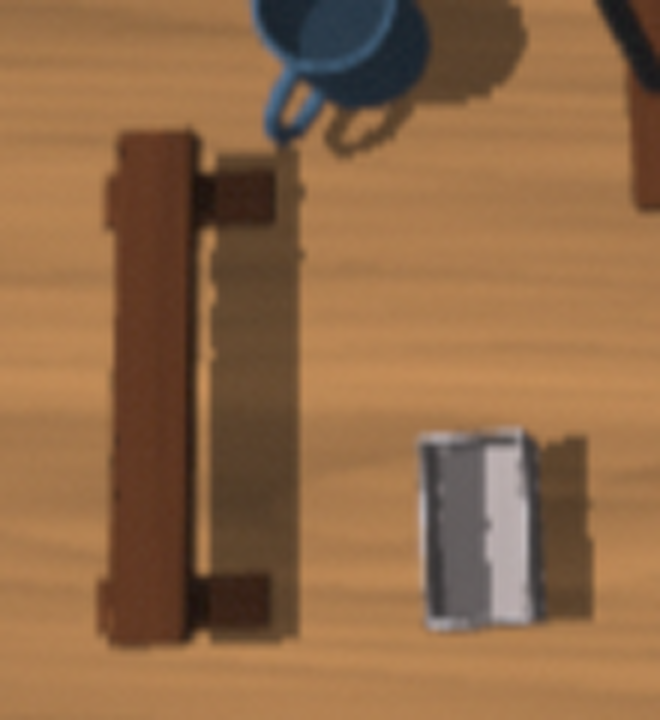

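```bash
python3 - <<'E'
from h import *
plan((.442,.219,.10,6.2),(.442,.219,-.0145,6.2))
E
```

```text
t 47.4 pos [0.37   0.259  0.2829] yaw 5.04 w 0.84 F [ 0.1 -0.5  0.7]
(0.442, 0.219, 0.1, 6.2) -> [68.5, 46.0, 182.9] -0.02
(0.442, 0.219, -0.0145, 6.2) -> [68.6, 45.9, 297.4] -0.02
```

```bash
python3 -m creep '17 11 40 -0.02; 34 23 80 -0.02; 51 34 120 -0.02; 68.5 46 160 -0.02; 68.5 46 183 -0.02; 68.5 46 183 -0.02; 68.5 46 183 -0.02'
python3 - <<'E'
from h import *
s=read_state();im=get_image('wrist');cv2.imwrite('pics/w34.png',im)
plan((.442,.219,-.0145,6.2))
E
```

```text
t: 48.1
tool_pos: [0.4434, 0.219, 0.1017]
eef_rot: [0.999, 0.053, 0.0, -0.0]
ft_force: [0.5, -0.3, 1.1]
width: 0.842
t 48.15 pos [0.444  0.2196 0.1029] yaw 6.11 w 0.842 F [-0.1  0.1  0.8]
(0.442, 0.219, -0.0145, 6.2) -> [-2.4, 0.4, 117.4] -0.002
```

View pics/w34.png

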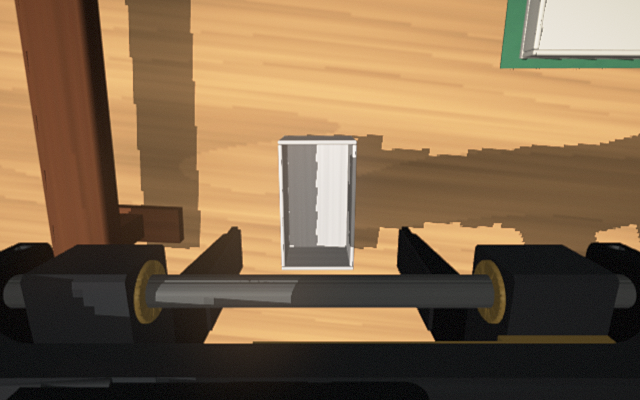

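```bash
python3 -m creep '-1 0 40 0; -1 0 75 0; -1 0 100 0; -1 0 115 0; -1 0 115 0; -1 0 115 0'
python3 -m creep '0 0 0 0; 0 0 0 0; 0 0 0 0; 0 0 0 0; 0 0 0 0; 0 0 0 0' 46 15
python3 - <<'E'
from h import *
plan()
E
python3 -m creep '0 0 -10 0; 0 0 -30 0; 0 0 -60 0; 0 0 -95 0; 0 0 -130 0; 0 0 -130 0; 0 0 -130 0; 0 0 -130 0'
python3 - <<'E'
from h import *
s=read_state();im=get_image('wrist');cv2.imwrite('pics/w35.png',im)
im=get_image('side');crop(im,220,100,360,220,5.5,'s35c.png')
plan((.49,.384,.115,3.6))
E
```

```text
t: 48.75
tool_pos: [0.4432, 0.2203, -0.012]
eef_rot: [0.999, 0.054, 0.002, -0.001]
ft_force: [0.5, 0.4, 0.2]
width: 0.837
t: 49.35
tool_pos: [0.442, 0.2199, -0.0134]
eef_rot: [0.999, 0.054, 0.0, -0.0]
ft_force: [-2.2, 0.1, 6.2]
width: 0.588
t 49.35 pos [ 0.442   0.2199 -0.0134] yaw 6.17 w 0.588 F [-2.2  0.1  6.2]
t: 50.15
tool_pos: [0.44, 0.219, 0.1138]
eef_rot: [0.999, 0.054, -0.002, 0.001]
ft_force: [1.4, -0.2, -1.4]
width: 0.587
t 50.25 pos [0.4399 0.219  0.1135] yaw 6.18 w 0.588 F [ 1.3 -1.  -1.4]
(0.49, 0.384, 0.115, 3.6) -> [67.5, -158.6, -2.0] 0.045
```

View pics/w35.png

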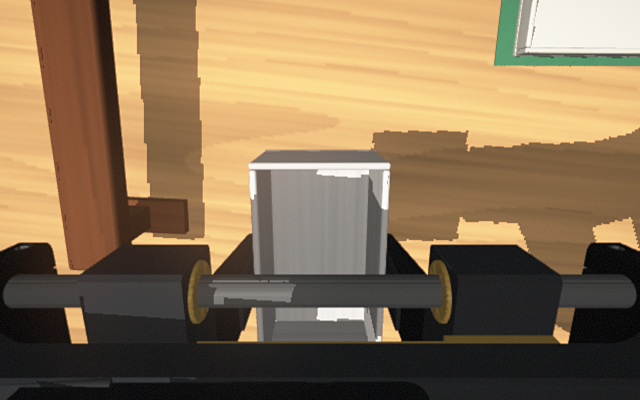

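View pics/s35c.png

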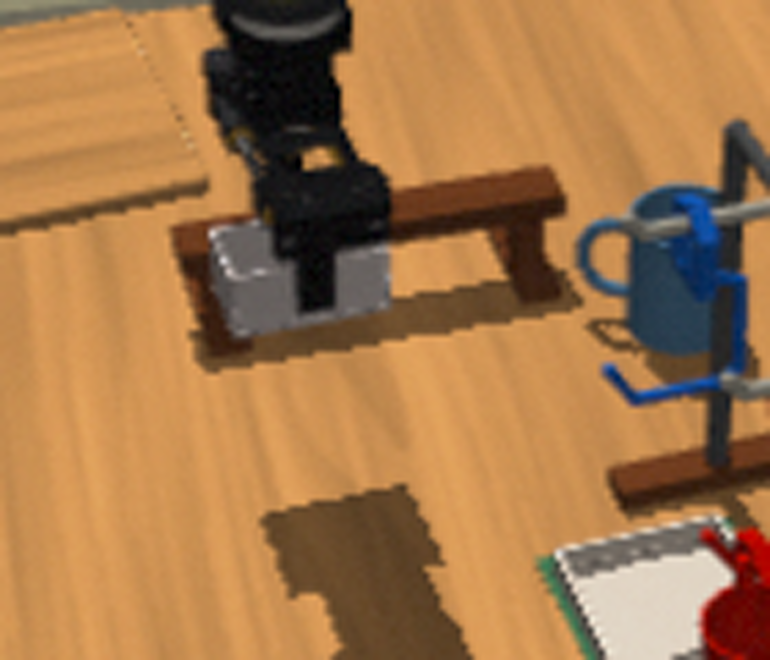

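```bash
python3 -m creep '9 -20 0 0; 19 -45 0 0.02; 30 -70 0 0.045; 41 -95 0 0.045; 52 -120 0 0.045; 61 -143 0 0.045; 67.5 -158.5 0 0.045; 67.5 -158.5 0 0.045'
python3 -m creep '0 0 0 0; 0 0 0 0; 0 0 0 0'
python3 - <<'E'
from h import *
s=read_state();im=get_image('wrist');cv2.imwrite('pics/w36.png',im)
im=get_image('side');crop(im,220,100,360,220,5.5,'s36c.png')
plan((.49,.384,.0566,3.6))
E
```

```text
t: 51.05
tool_pos: [0.491, 0.3855, 0.1138]
eef_rot: [0.999, 0.032, -0.001, 0.001]
ft_force: [-0.0, 0.2, -1.4]
width: 0.588
t: 51.35
tool_pos: [0.4912, 0.3835, 0.1154]
eef_rot: [1.0, 0.031, -0.0, 0.0]
ft_force: [0.0, -0.6, -1.5]
width: 0.585
t 51.45 pos [0.4914 0.3838 0.1158] yaw 3.56 w 0.587 F [ 0.4  0.4 -0.9]
(0.49, 0.384, 0.0566, 3.6) -> [-1.4, -0.3, 59.2] -0.001
```

View pics/w36.png

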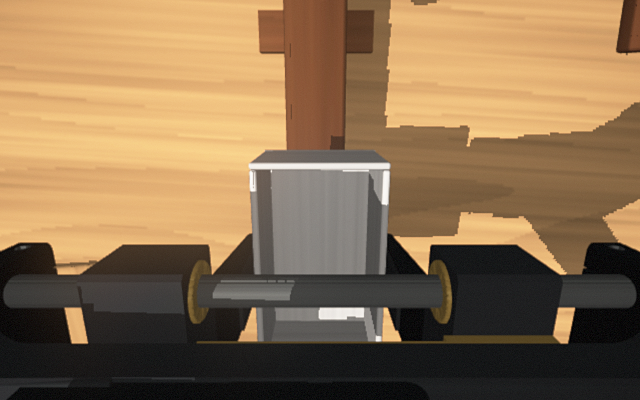

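View pics/s36c.png

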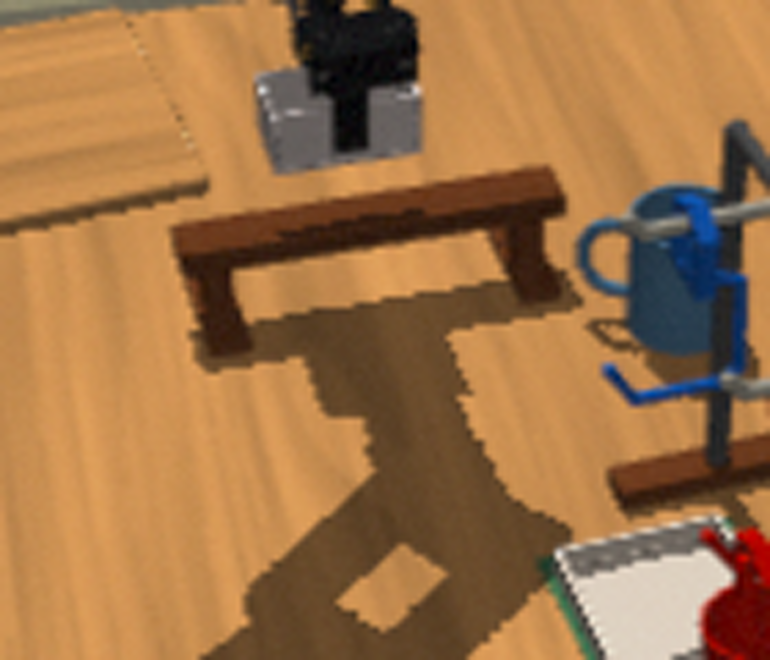

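```bash
python3 -m creep '0 -1.5 15 0; 0 -1.5 30 0; 0 -1.5 42 0; 0 -1.5 50 0; 0 -1.5 54 0; 0 -1.5 56 0; 0 -1.5 56 0; 0 -1.5 56 0'
python3 -m creep '0 0 1 0; 0 0 2 0; 0 0 2 0'
python3 -m creep '0 0 1 0; 0 0 1 0; 0 0 1 0'
```

```text
t: 52.25
tool_pos: [0.4919, 0.3863, 0.0605]
eef_rot: [1.0, 0.031, 0.001, -0.0]
ft_force: [-0.7, -0.2, -1.6]
width: 0.587
t: 52.55
tool_pos: [0.4914, 0.3859, 0.0578]
eef_rot: [1.0, 0.031, 0.0, -0.0]
ft_force: [0.6, -0.1, -2.0]
width: 0.59
t: 52.85
tool_pos: [0.4914, 0.3859, 0.0568]
eef_rot: [1.0, 0.031, -0.0, -0.0]
ft_force: [0.1, 0.3, -0.7]
width: 0.589
```

```bash
python3 -m creep '0 0 1 0; 0 0 1 0; 0 0 1 0'
python3 - <<'E'
from h import *
im=get_image('side');crop(im,220,100,360,220,5.5,'s37c.png')
plan()
E
```

```text
t: 53.15
tool_pos: [0.4915, 0.386, 0.0566]
eef_rot: [1.0, 0.031, 0.0, -0.0]
ft_force: [-3.0, -2.0, 4.8]
width: 0.588
t 53.2 pos [0.4915 0.386  0.0566] yaw 3.6 w 0.588 F [-4.2 -2.4  5.4]
```

View pics/s37c.png

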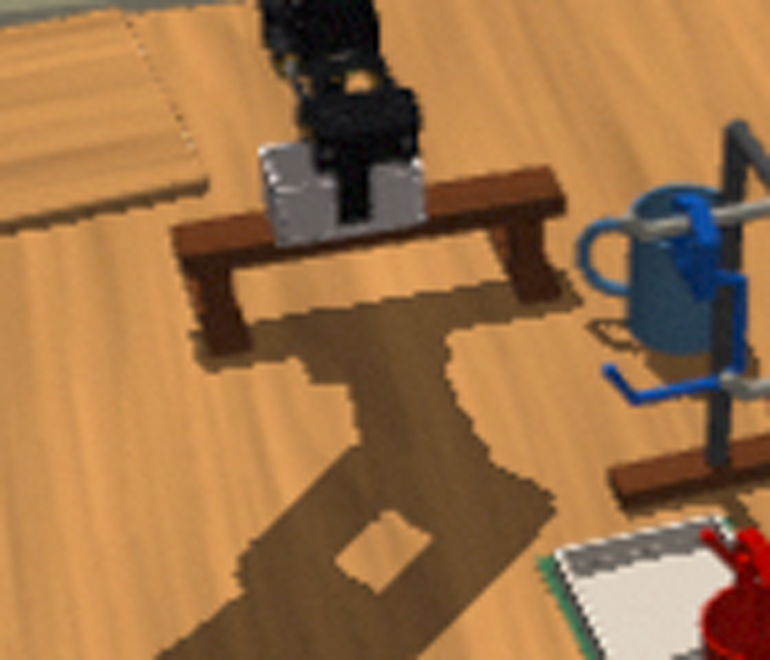

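Contact with the ledge at 0.0566 as predicted. Release and withdraw.

```bash
python3 -m creep '0 0 -1 0; 0 0 -1 0; 0 0 -1 0'
python3 -m creep '0 0 0 0; 0 0 0 0; 0 0 0 0; 0 0 0 0; 0 0 0 0' 80
python3 -m creep '0 0 -15 0; 0 0 -35 0; 0 0 -60 0; 0 0 -95 0; -40 0 -140 0; -90 0 -180 0; -140 0 -200 0; -140 0 -200 0'
python3 - <<'E'
from h import *
im=get_image('side');cv2.imwrite('pics/s38.png',im);crop(im,220,100,420,250,4,'s38c.png')
im=get_image('wrist');cv2.imwrite('pics/w38.png',im)
plan()
E
```

```text
t: 53.5
tool_pos: [0.4916, 0.386, 0.0566]
eef_rot: [1.0, 0.031, 0.0, -0.0]
ft_force: [-0.2, 0.3, 0.4]
width: 0.587
t: 54.0
tool_pos: [0.4914, 0.3859, 0.0567]
eef_rot: [1.0, 0.031, -0.0, 0.0]
ft_force: [-0.4, -1.2, -0.1]
width: 0.839
t: 54.8
tool_pos: [0.3502, 0.3777, 0.2615]
eef_rot: [0.999, 0.032, 0.002, -0.002]
ft_force: [0.1, 0.6, 0.1]
width: 0.846
t 54.9 pos [0.3506 0.3782 0.2617] yaw 3.74 w 0.837 F [0.5 0.6 0.3]
```

View pics/s38c.png

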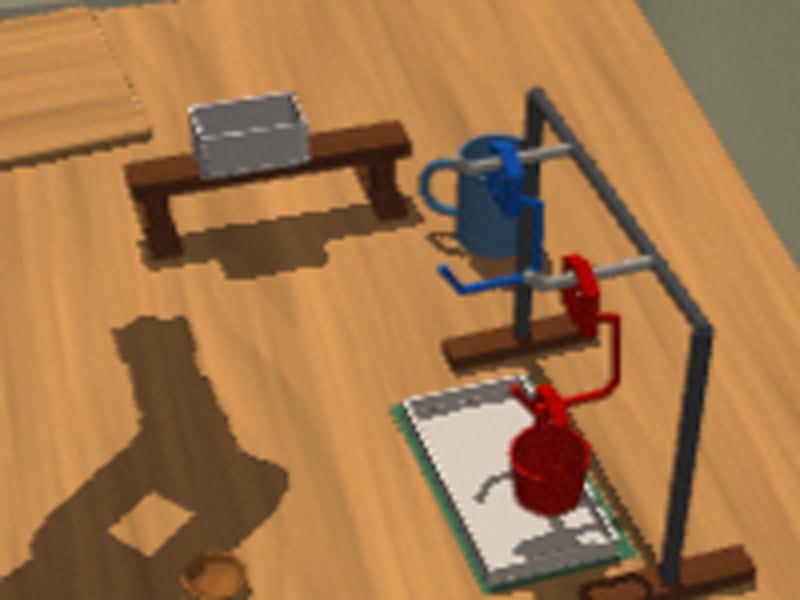

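View pics/w38.png

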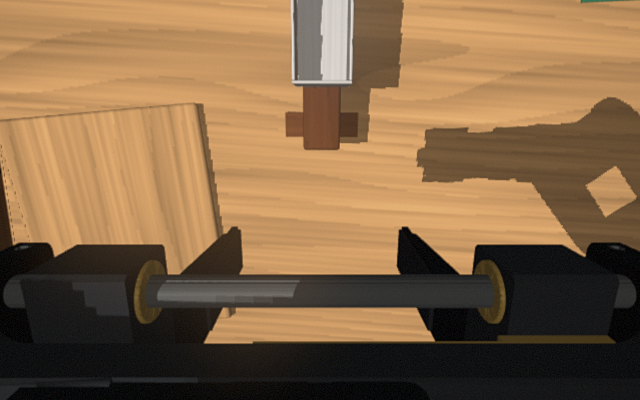

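```bash
python3 -m creep '0 0 -40 0; 0 0 -60 0; 0 0 -60 0'
python3 - <<'E'
from h import *
im=get_image('top');cv2.imwrite('pics/t39.png',im);crop(im,230,100,430,230,4,'t39c.png')
im=get_image('side');cv2.imwrite('pics/s39.png',im);crop(im,320,120,400,240,6,'s39c.png')
a=cv2.imread('pics/s38.png')[:, 320:400];print(np.abs(a.astype(int)-im[:,320:400]).max())
cs=cam('side')
th=np.radians(6);u=np.array([np.cos(th),np.sin(th),0])
for n,o in dict(L=(.641,.0562,.138),R=(.657,-.093,.138)).items():
    for m,p in dict(loop=(-.018,.008),bend=(-.032,.004),tip=(-.052,.034),back=(.038,.004)).items(): print(n,m,((w2p(cs,np.array(o)+u*p[0]+[0,0,p[1]])-[320,120])*6).round(1))
plan()
E
```

```text
t: 55.2
tool_pos: [0.3535, 0.378, 0.3208]
eef_rot: [1.0, 0.031, 0.003, -0.002]
ft_force: [-0.4, -0.9, 0.1]
width: 0.84
17
L loop [111.8 307. ]
L bend [ 87. 318.]
L tip [ 53.  281.1]
L back [208.5 292.5]
R loop [217.4 484.6]
R bend [190.9 496.4]
R tip [156.2 459.8]
R back [319.7 467.2]
t 55.3 pos [0.3522 0.377  0.3163] yaw 3.56 w 0.842 F [-0.8 -0.2 -1.5]
```

View pics/t39.png

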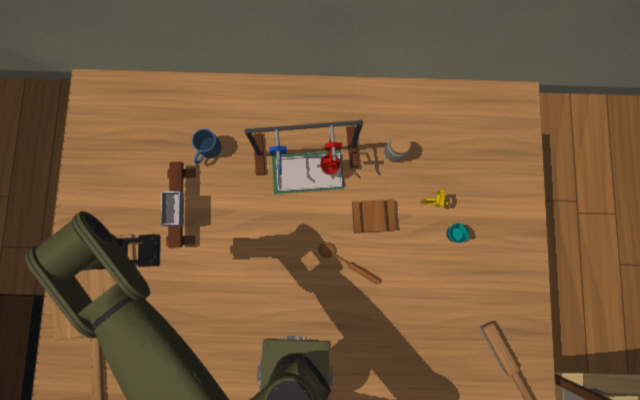

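View pics/t39c.png

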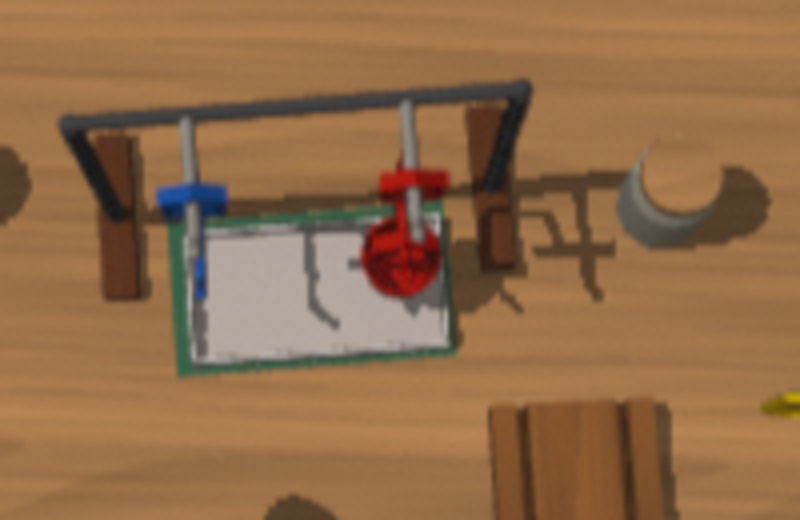

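View pics/s39c.png

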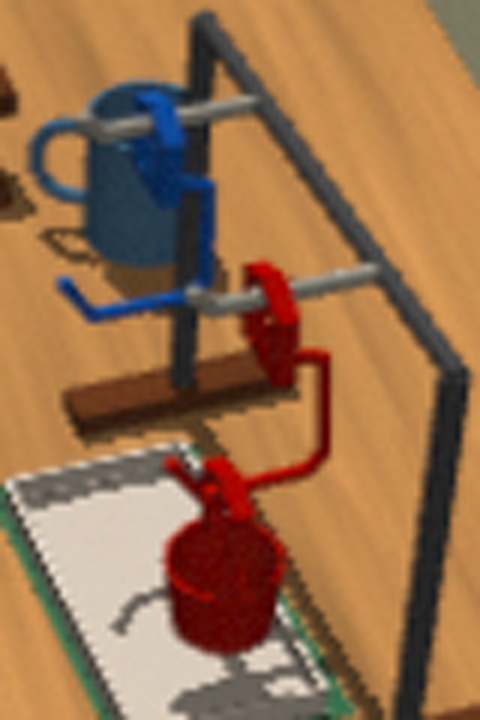

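```bash
python3 -m creep '0 0 0 0; 0 0 0 0; 0 0 0 0; 0 0 0 0; 0 0 0 0' && python3 -c "
from plant import *
print(hand_in())"
```

```text
t: 55.8
tool_pos: [0.3516, 0.3771, 0.3165]
eef_rot: [1.0, 0.031, -0.0, 0.0]
ft_force: [0.2, 0.9, -0.3]
width: 0.847
the job is handed in; nothing more can be done
None
```

The job is done and handed in at about 56 s; the interface gives no verdict, so success is judged from my last pictures only.

**What I did**
- **Tray:** I pushed the drip tray sideways and then forward onto the green mat.
- **Hangers:** The blue one went on the left hook and the red one on the right.
- **Red cup:** It was the only cup there, and it was knocked a few centimetres aside early in the run. I threaded the red hanger's loop through its bail and lifted both together, because reaching in from above would have hit the eye of a hung hanger.
- **Loaf tin:** I set the single tin upright on the ledge.

**Last checks**
- The tray sits on the mat about 6 mm off centre and looks square.
- Both eyes touched down on their hooks at the expected height.
- The cup hangs about 5 mm from its loop point, clear of the tray and still.
- The tin is upright on the ledge.
- The mug, jar, spoon, turquoise cup and yellow hanger look undisturbed.

**What disagreed**
- **Fingertips:** A touch on the table put them 25.5 mm behind the reported tool point, not 11 mm ahead. My first tray push passed over the tray and had to be repeated.
- **Side camera:** It showed the hook tips a few millimetres lower than stated. The wrist view and contact forces agreed with the stated heights, so I used those.

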